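Index the side stop three clicks and register the pallet

ROBOT

A 6-joint arm with a two-finger parallel gripper is mounted at the origin on a cart in front of the work surface, level with it; the furniture and walls round the work are solid. World frame = base frame: x ahead of the robot, y to its left, z up, the work surface at z = 0. Lengths are in mm, angles in rad, forces in N, time in s.
With the tool pointing down it reaches from about 400 to 925 mm from the base axis. Payload 12.5 kg.
Tool frame: the origin (TCP) lies on the centre line of the jaws, within the pads' length; the fingertips stand 25 mm ahead of it and the grasp point (between the pads) lies 6 mm ahead of it (env.tip_extent is the distance from the TCP to the fingertips, in mm); x points along the fingers, z is the direction in which the jaws open and shut, and the axes are right-handed (so a half turn about x gives the same grasp; the last joint's range is limited). The gripper opens to 95 mm and grips with 3 to 60 N. Pads are 20 mm wide; open, the fingers measure 119 mm over their backs; the gripper's body (75 mm by 180 mm) begins 59 mm behind the grasp point.
Start: joints at [1.038, 0.491, 1.559, -0, 1.092, -0.106], TCP at [258.71, 568.958, 239.661] pointing down, gripper open.
Joint ranges: [-3.1, 3.1], [-0.84, 2.19], [0.05, 2.79], [-1.13, 4.28], [0.06, 2.93], [-2.69, 2.69]. Speed limits (rad/s): [2.22, 2.22, 2.79, 3.14, 3.14, 3.14].

INTERFACE

Orientations are given as [roll, pitch, yaw] about the fixed x, y, z axes, in that order (R = Rz(yaw) Ry(pitch) Rx(roll)).
In Python, from cell import env gives the robot as it stands.
- The arm moves only by the tool step_arm, never from a script. Its argument "rows" is a list of rows, each a list of 6 numbers: the shift along the tool's x, y, z in mm, then the turn, a rotation vector about the tool's x, y, z in rad. In form: [[x, y, z, wx, wy, wz], ...]. A call has 1 to 8 rows; each row shifts and turns the pose as measured when the row begins, along the tool's axes as they then stand; what a row does not reach is not made up. A row lasts 1/8 s, in which the tool goes at most 62.5 mm and 10.7 degrees, less where a joint would pass 70% of its speed; a pose out of reach is approached as far as the arm can. A call is refused whole if a number of a shift passes 62.5 or a number of a turn 0.188, either way. A call with a gripper value outside its range is refused whole. "grip" is the finger opening in mm, from 0 to 95.1, set as the call begins (left out, the last holds). The fingers move at their own pace and stop on an object; the grip force is fixed at half the most. Time passes only in rows, so rows that do not move let the fingers close. It gives the time, the measured TCP pose, the force and the opening at its end, in the units of the state.
- env.state(): the state, without advancing time (a new reading comes with each control period).
- env.read_camera(name): name is "side" or "top" or "wrist"; returns the picture (480x640x3 uint8, red, green, blue); there is no depth.
- env.get_calibration(name): a dict with "fx", "fy", "cx", "cy" (pixels), "D" ([k1, k2, p1, p2, k3] as OpenCV has them; the pictures are not rectified), "pose" (4x4, takes a point from camera to world coordinates); the wrist camera has in their place "hand_eye" (4x4, takes a point from camera to tool coordinates, whose origin is the TCP and whose axes are the tool frame's). Camera axes: x right, y down, z forward; pixel columns grow to the right and rows downward; lengths in mm; the calibration is good to about 2 mm. A picture is of the moment at which its call begins: read the wrist's pose just before it. get_calibration takes no time and is no camera call.
- env.job_done(): hands the job in, once; it reports no verdict.
The state is a dict: "t": time; "joints": joint angles; "qvel": joint speeds; "tau": joint torques, N m; "eef_pos": TCP position; "tcp_rot": TCP orientation; "ft_force": force on the tool from outside, world axes, zero at the start; "moment": the same for the moment, N m; "opening": opening from 0.0 (shut) to 1.0 (fully open).
Only numpy, scipy, OpenCV 4.12 (cv2) and the standard library are available. Lean on these libraries where they do the work, as an engineer would, in place of code of your own. Each camera call takes 0.05 s, during which the arm holds its last target.

TASK

Turn the wheel with the red upright crank handle exactly three clicks clockwise (seen from above) from where it rests, which brings the side stop inward. Then slide the plywood pallet over the grey board into the corner until it sits flush against both the rear fence and the side stop, let go, and leave the things round about where they stand.

Things in the scene. Friction and masses are not known exactly. Their poses are not given: they have to be found in the camera images.
- register_board: fixed grey board on the table, 250 (x) x 375 (y) x 10 mm thick, top face 10 mm above the table; turned up to 0.2 rad. Origin on its underside near its middle; at yaw 0 x points away from the robot, y to the left. Carries the rear fence along y at its far edge, the side stop along x left of the pallet's place, and the click wheel at its left
- click_wheel: black wheel with 12 lobes, 98 mm across, on an upright axis; lobes' top 37 mm above the table. Origin on the axis at the board's top; turns with the wheel. A sprung brass roller drops between the lobes: 12 clicks a turn, 30 degrees each. It starts in (or up to 6 degrees off) the 1st, 2nd or 3rd of its 6 clicks; end stops lie under half a click before the 1st and under a click beyond the 6th
- dial_axis (a point): on the wheel's axis, 74 mm above the table; axes as register_board. Crossing a lobe takes about 5 to 9 N at the crank handle, most in the first half of the way to the next click; then the wheel runs by itself into the next click and stays. Each click clockwise (from above) moves the side stop 5 mm in -y of the board
- crank_grip (a point): middle of the upright red crank handle: a round post 18 mm in diameter, 55 mm from the wheel's axis, fixed to a flat steel crank arm whose top is 46 mm above the table; the post's top is 96 mm above the table and this point 74 mm. At the start it points 75, 45 or 15 degrees from the board's x towards its y; each click clockwise takes 30 degrees off
- pallet_center (a point): centre of the loose plywood pallet (100 in x, 120 in y, 22 mm high, with a thin aluminium blank on its top, about 0.3 kg), half-way up: 21 mm above the table as it lies on the board; axes as the pallet's edges, which at the start are turned up to 0.2 rad from the board's
- fence_face (a point): on the flat face of the fixed aluminium rear fence that looks to the robot (-x of the board), 21 mm above the table; axes as register_board. The fence is 225 mm long (y), this point at its middle, and its top is 40 mm above the table
- stop_face (a point): on the flat face of the sliding aluminium side stop that looks to the right (-y of the board) to the pallet, 21 mm above the table; axes as register_board. The stop is 110 mm long (x), this point at its middle, its top 37 mm above the table; it moves only with the wheel and bears a push of 15 N
- wood_squeegee_mid (a point): middle of a loose wooden squeegee 220x110x31 mm at the left, lying on the table: a bystander
- dark_ink_jar_mid (a point): middle of a loose white ink jar with a black lid, 67 mm across, 68 mm high: a bystander at the right
- brown_tape_mid (a point): middle of a loose brown roll of tape, 84 mm across, 30 mm high, at the near right: a bystander

How it is judged (in metres and radians):
On the way:
1. the wheel rests three clicks from where it began (distance of crank_grip from where it was at the start of the episode between 0.0695 and 0.0855 m), for 0.4 s.
At the end, for the whole second after the job is handed in: The crank handle rests exactly three clicks (90 degrees, its middle 78 mm in a straight line, within 8 mm) from where it began; the pallet lies flat on the board against the rear fence and the side stop, gaps under 4 mm at its middle and square within 0.05 rad (all of step 1 and x of pallet_center in the frame of fence_face between -0.054 and -0.045 m and y of pallet_center in the frame of stop_face between -0.064 and -0.055 m and angle between the x axis of pallet_center and the x axis of register_board, either way round below 0.05 rad and angle between pallet_center's own z axis and vertical below 0.05 rad and height (world z) of pallet_center below 0.025 m); the robot touches nothing.
It fails at once if a bystander is shoved by more than 30 mm (distance of any of wood_squeegee_mid, dark_ink_jar_mid, brown_tape_mid from where it was at the start of the episode above 0.03 m).
It also fails if it takes over 64 s, if anything falls off the work surface, if the arm or the gripper's body presses on something with over 40 N, if the wrist force passes 120 N, or if a joint passes its speed limit or range.

## Working session

There is one attempt and no reset: what is moved stays moved. The work goes in short steps, Python scripts to look and compute and a tool call to move; the robot and the scene stay as the last step left them, time stands still between calls to the robot, and variables do not carry over. Pictures are saved under pics/ and viewed, and the job is handed in when it is done.

Besides the shell and the picture viewer there is one more tool, called as name(argument=value, ...) on one line, values as JSON. step_arm: Moves the arm, as the interface text tells. Its arguments: {"type":"object","properties":{"rows":{"type":"array","items":{"type":"array","items":{"type":"number"}}},"grip":{"type":"number"}},"required":["rows"]}

```bash
ls; mkdir -p pics
python3 - <<'E'
from cell import env
import cv2
print(env.state())
for n in ["top","side","wrist"]:
    im=env.read_camera(n); cv2.imwrite(f"pics/{n}0.png",im[:,:,::-1]); print(n,env.get_calibration(n))
E
```

```text
pics
{'t': 0.0, 'joints': array([ 1.03840346e+00,  4.91552620e-01,  1.55946888e+00, -8.52232308e-08,
        1.09168349e+00, -1.05593282e-01]), 'qvel': array([ 0.00017292, -0.00156945, -0.00094303, -0.0012027 , -0.00050521,
       -0.00171174]), 'tau': array([ 8.36797371e-04, -6.12654090e+01, -2.58189315e+01,  6.92310906e-02,
        4.81397426e-02, -9.55186692e-05]), 'eef_pos': array([258.58709236, 568.75357357, 239.05934912]), 'tcp_rot': array([ 3.03606732,  1.56968399, -2.1031212 ]), 'ft_force': array([ 0.18224498, -0.01158916, -0.3144441 ]), 'moment': array([ 0.0502244 , -0.01537142,  0.0018667 ]), 'opening': 1.0009804527887787}
top {'fx': 582.1771940168146, 'fy': 582.1771940168146, 'cx': 325.9283272667741, 'cy': 246.73259314496985, 'D': array([-0.01256676,  0.        ,  0.        ,  0.        ,  0.        ]), 'pose': array([[-2.49047263e-01, -8.44577488e-01,  4.73987688e-01,
        -1.85050890e+02],
       [-9.68415475e-01,  2.23291158e-01, -1.10961824e-01,
         1.24367076e+02],
       [-1.21214013e-02, -4.86651750e-01, -8.73511961e-01,
         1.45539097e+03],
       [ 0.
[... 448 characters left out ...]
756034e-03, -9.23903252e-01, -3.82585654e-01,
         6.90094184e+02],
       [ 0.00000000e+00,  0.00000000e+00,  0.00000000e+00,
         1.00000000e+00]])}
wrist {'fx': 364.14990026220136, 'fy': 364.14990026220136, 'cx': 319.160020189103, 'cy': 243.97802265912998, 'D': array([-0.03412949,  0.        ,  0.        ,  0.        ,  0.        ]), 'hand_eye': array([[-1.76910582e-04, -2.53352141e-01,  9.67374106e-01,
        -1.45170802e+02],
       [ 2.05438807e-04, -9.67374110e-01, -2.53352104e-01,
         7.08905380e+01],
       [ 9.99999963e-01,  1.53915514e-04,  2.23187078e-04,
        -6.82400736e-01],
       [ 0.00000000e+00,  0.00000000e+00,  0.00000000e+00,
         1.00000000e+00]])}
```

View pics/top0.png

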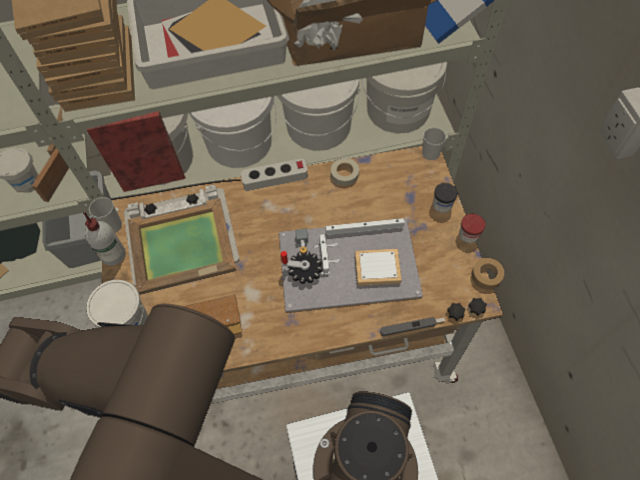

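View pics/side0.png

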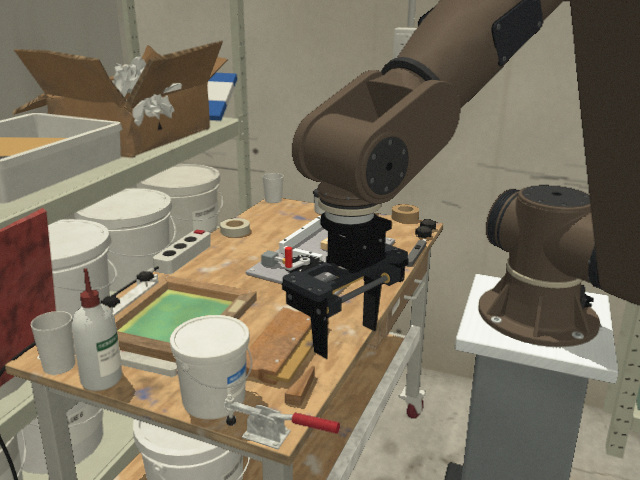

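View pics/wrist0.png

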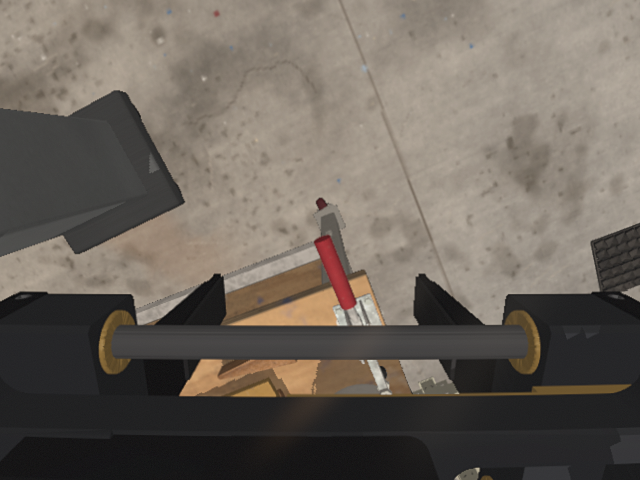

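```bash
cat > h.py <<'E'
import numpy as np, cv2
from cell import env
from scipy.spatial.transform import Rotation as Rot
def ray(n,uv,st=None):
    c=env.get_calibration(n); K=np.array([[c['fx'],0,c['cx']],[0,c['fy'],c['cy']],[0,0,1]])
    p=cv2.undistortPoints(np.array(uv,float).reshape(-1,1,2),K,np.array(c['D'])).reshape(-1,2)
    d=np.c_[p,np.ones(len(p))]
    T=c['pose'] if 'pose' in c else toolT(st)@c['hand_eye']
    return T[:3,3],d@T[:3,:3].T
def toolT(st):
    T=np.eye(4);T[:3,:3]=Rot.from_euler('xyz',st['tcp_rot']).as_matrix();T[:3,3]=st['eef_pos'];return T
def onz(n,uv,z,st=None):
    o,d=ray(n,uv,st); s=(z-o[2])/d[:,2]; return o+d*s[:,None]
def proj(n,P,st=None):
    c=env.get_calibration(n); K=np.array([[c['fx'],0,c['cx']],[0,c['fy'],c['cy']],[0,0,1]])
    T=c['pose'] if 'pose' in c else toolT(st)@c['hand_eye']
    W=np.linalg.inv(T); 
    return cv2.projectPoints(np.array(P,float).reshape(-1,1,3),cv2.Rodrigues(W[:3,:3])[0],W[:3,3],K,np.array(c['D']))[0].reshape(-1,2)
E
python3 - <<'E'
import cv2
im=cv2.imread('pics/top0.png'); c=im[205:320,265:425]; cv2.imwrite('pics/top0z.png',cv2.resize(c,None,fx=5,fy=5,interpolation=cv2.INTER_CUBIC))
im=cv2.imread('pics/side0.png'); c=im[190:310,230:390]; cv2.imwrite('pics/side0z.png',cv2.resize(c,None,fx=5,fy=5,interpolation=cv2.INTER_CUBIC))
E
```

```text
(no output)
```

View pics/top0z.png

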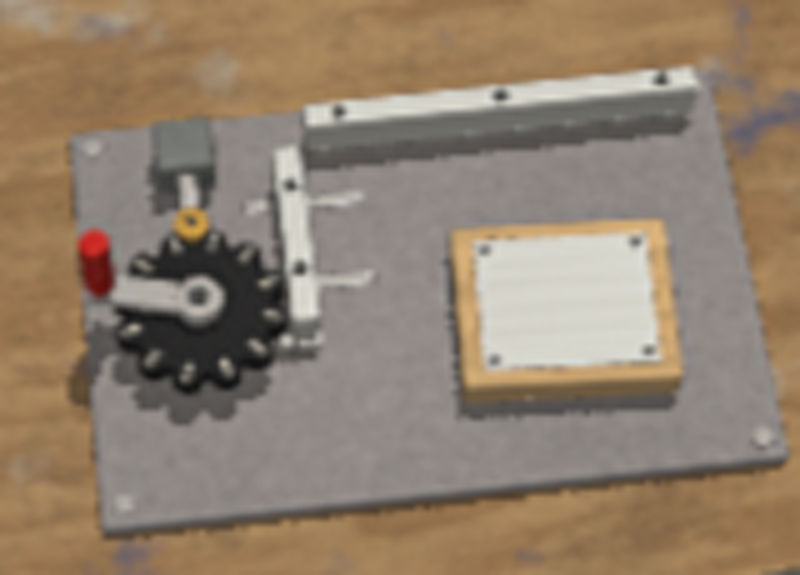

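View pics/side0z.png

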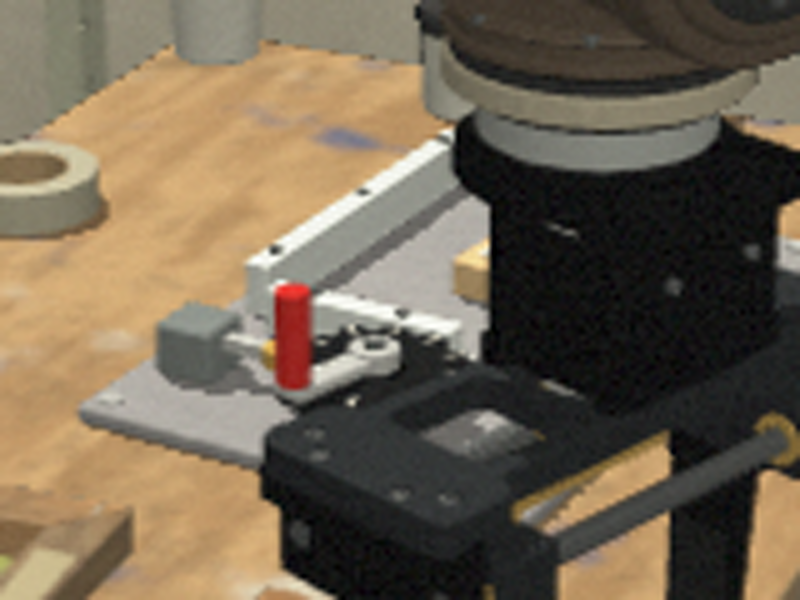

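The top view shows the red handle at zoom (96,262), the wheel axis at (200,296), the fence, the side stop, and the pallet with its top corners at about (452,230), (664,220), (682,382) and (464,393). Next I'll turn these into positions.

Run:
```python
from h import *
def o(l): return (np.array(l,float)+.5)/5-.5+np.array([265,205])
np.set_printoptions(precision=1,suppress=True)
B=onz('top',o([(72,137),(710,83),(787,456),(103,523)]),10)
print('board',B)
for i in range(4): print(np.linalg.norm(B[i]-B[(i+1)%4]))
def yaw(a,b): d=b-a; return np.arctan2(d[1],d[0])
print('yaw sides', [round(float(x),3) for x in (yaw(B[3],B[0]),yaw(B[2],B[1]),yaw(B[1],B[0])-np.pi/2,yaw(B[2],B[3])-np.pi/2)])
F=onz('top',o([(303,112),(697,72)]),40); print('fence top back?',F)
Ff=onz('top',o([(307,127),(697,90)]),40); print('fence front top',Ff,yaw(Ff[1],Ff[0])-np.pi/2,np.linalg.norm(Ff[0]-Ff[1]))
S=onz('top',o([(301,146),(319,321)]),37); print('stop right top edge',S,yaw(S[1],S[0]),np.linalg.norm(S[0]-S[1]))
S=onz('top',o([(275,148),(294,323)]),37); print('stop left top edge',S)
P=onz('top',o([(452,230),(664,220),(682,382),(464,393)]),32); print('pallet',P,P.mean(0))
for i in range(4): print(np.linalg.norm(P[i]-P[(i+1)%4]))
print(yaw(P[3],P[0]),yaw(P[2],P[1]),yaw(P[1],P[0])-np.pi/2,yaw(P[2],P[3])-np.pi/2)
A=onz('top',o([(200,296)]),50)[0]; 
H=onz('top',o([(94,239)]),96)[0]; Hb=onz('top',o([(100,290)]),46)[0]; print('axis',A,'H',H,Hb,np.linalg.norm((H-A)[:2]),yaw(A,H),yaw(A,Hb))
osd=(np.array([(294,290)],float)+.5)/5-.5+np.array([230,190]); print('side H',onz('side',osd,96))
oa=(np.array([(376,345)],float)+.5)/5-.5+np.array([230,190]); print('side A',onz('side',oa,50))
print(proj('top',[[*H[:2],96],[*H[:2],46]]))
# bystanders
print('jar',onz('top',[(445,190)],68),'jar2', onz('top',[(472,224)],68),'tape',onz('top',[(488,270)],30),'squeegee',onz('top',[(210,318)],31))
```

```text
board [[ 681.    59.6   10. ]
 [ 621.6 -307.3   10. ]
 [ 385.3 -273.1   10. ]
 [ 441.3   94.3   10. ]]
371.65785837210757
238.78544958967035
371.6039650452769
242.25685260941867
yaw sides [-0.144, -0.144, -0.161, -0.151]
fence top back? [[ 645.6  -69.4   40. ]
 [ 613.8 -293.5   40. ]]
fence front top [[ 635.4  -69.1   40. ]
 [ 602.3 -289.7   40. ]] -0.14887692004456232 223.0551654579971
stop right top edge [[625.9 -63.1  37. ]
 [516.1 -45.2  37. ]] -0.16231750790352725 111.31847021363271
stop left top edge [[628.4 -48.6  37. ]
 [518.3 -31.6  37. ]]
pallet [[ 554.7 -131.7   32. ]
 [ 530.6 -247.7   32. ]
 [ 432.6 -226.4   32. ]
 [ 456.3 -110.6   32. ]] [ 493.5 -179.1   32. ]
118.5119404508658
100.28279931889273
118.24176685117676
100.60210877160061
-0.21148437607197726 -0.2142046732027218 -0.204660172610738 -0.20194087062451516
axis [540.9  15.2  50. ] H [564.8  65.4  96. ] [560.5  66.9  46. ] 55.63758056530838 1.1268495212978895 1.2083041730683786
side H [[560.5  68.   96. ]]
side A [[537.9  20.1  50. ]]
[[283.4 252.4]
 [284.8 261.1]]
jar [[ 661.2 -429.8   68. ]] jar2 [[ 534.  -462.7   68. ]] tape [[ 404.6 -467.    30. ]] squeegee [[458.  291.7  31. ]]
```

```bash
cat >> h.py <<'E'
def rel(target,jaw=None,st=None):
    "shift in tool axes to world target; turn about tool x so jaw (tool z) has world angle jaw (mod pi)"
    st=st or env.state(); T=toolT(st); d=T[:3,:3].T@(np.array(target)-T[:3,3])
    z=T[:3,2]; a=np.arctan2(z[1],z[0]); w=None
    if jaw is not None:
        w=(jaw-a+np.pi/2)%np.pi-np.pi/2; w=-w
    np.set_printoptions(precision=2,suppress=True)
    print('t',round(st['t'],2),'pos',st['eef_pos'],'jaw',round(a,3),'q6',st['joints'][5].round(2),'shift',d,'turn x',w,'xaxis',T[:3,0],'F',st['ft_force'],'op',st['opening'])
    return d,w
E
python3 - <<'E'
from h import *
rel([562,67,200],-1.2)
print(toolT(env.state())[:3,:3])
E
```

```text
t 0.15 pos [258.61 568.81 239.21] jaw 1.144 q6 -0.11 shift [  39.43 -483.9  -331.18] turn x -0.7975811193346338 xaxis [-0. -0. -1.] F [-0.29 -0.67 -0.15] op 1.0012800985376862
[[-0.   -0.91  0.41]
 [-0.    0.41  0.91]
 [-1.    0.   -0.  ]]
```

step_arm(rows=[[0, -48, -33, 0, 0, 0], [0, -48, -33, 0, 0, 0], [0, -48, -33, 0, 0, 0], [0, -48, -33, 0, 0, 0], [0, -48, -33, 0, 0, 0], [0, -48, -33, 0, 0, 0], [0, -48, -33, 0, 0, 0], [0, -48, -33, 0, 0, 0]])

```text
t: 1.15
eef_pos: [504.2, 160.6, 238.0]
tcp_rot: [2.926, 1.569, -2.207]
ft_force: [0.3, 0.3, -0.0]
opening: 1.002
```

step_arm(rows=[[0, -25, -18, -0.16, 0, 0], [0, 0, 0, -0.16, 0, 0], [0, 0, 0, -0.16, 0, 0], [0, 0, 0, -0.16, 0, 0], [0, 0, 0, -0.16, 0, 0], [0, 0, 0, 0, 0, 0]], grip=60)

```text
t: 1.9
eef_pos: [521.7, 128.2, 236.7]
tcp_rot: [1.673, 1.567, -2.643]
ft_force: [0.0, 0.4, 0.2]
opening: 0.63
```

Run:
```python
from h import *
rel([562,67,200],-1.2)
for n in ["wrist","side"]:
    st=env.state(); im=env.read_camera(n); cv2.imwrite(f"pics/{n}1.png",im[:,:,::-1])
```

```text
t 1.9 pos [521.73 128.23 236.73] jaw 1.967 q6 -1.85 shift [ 36.71 -13.62 -72.02] turn x 0.02575537071749512 xaxis [-0. -0. -1.] F [0.01 0.43 0.16] op 0.6295672173773406
```

View pics/wrist1.png

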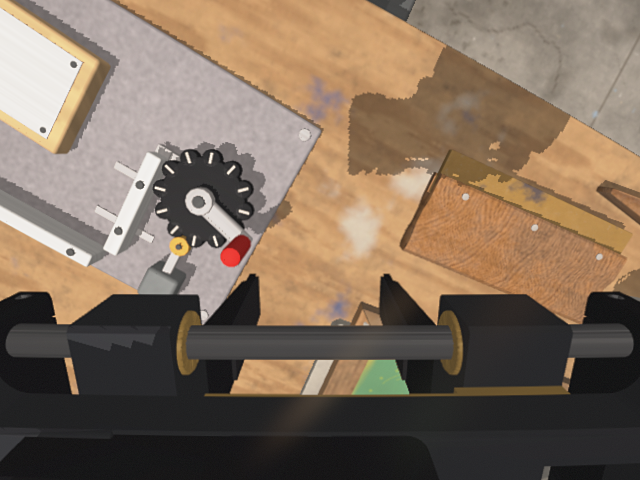

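View pics/side1.png

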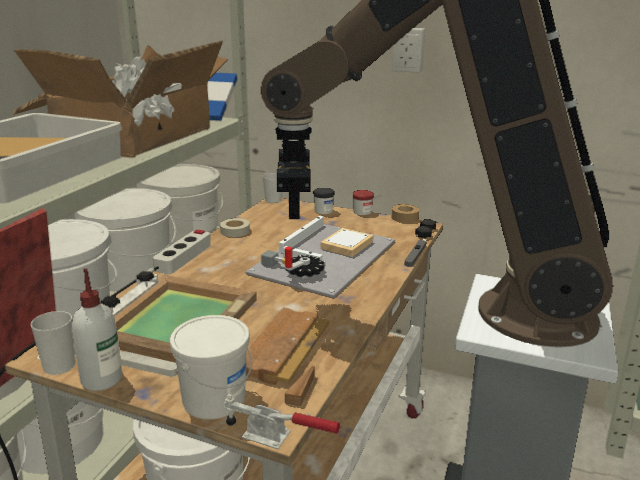

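Run:
```python
from h import *
st=env.state()
A=onz('wrist',[(200,202)],50,st)[0];H=onz('wrist',[(229,257)],96,st)[0]
im=cv2.imread('pics/wrist1.png'); hsv=cv2.cvtColor(im,cv2.COLOR_BGR2HSV)
m=((hsv[...,0]<6)|(hsv[...,0]>174))&(hsv[...,1]>170)&(hsv[...,2]>120)
ys,xs=np.nonzero(m); print(len(xs),xs.min(),xs.max(),ys.min(),ys.max())
d=(H-A)[:2]
print(A,H,np.linalg.norm(d),np.arctan2(d[1],d[0]))
for p in [(66,150),(108,58)]: print(onz('wrist',[p],32,st))
print('stop right-top edge',onz('wrist',[(154,152),(108,247)],37,st),'fence end',onz('wrist',[(93,250)],40,st))
```

```text
489 221 249 236 265
[540.96978262  17.13561803  50.        ] [563.35656178  64.79984594  96.        ] 52.65972373483263 1.131700244682812
[[ 547.1958149  -121.72217121   32.        ]]
[[ 453.92731443 -104.97401127   32.        ]]
stop right-top edge [[516.28740156 -40.41318032  37.        ]
 [622.16469127 -57.57132005  37.        ]] fence end [[629.56887068 -69.46367105  40.        ]]
```

Run:
```python
from h import *
rel([563.5,66.5,160],-1.2)
```

```text
t 2.0 pos [521.74 128.29 236.76] jaw 1.965 q6 -1.85 shift [ 76.74 -15.11 -73.06] turn x 0.023152521583950758 xaxis [-0. -0. -1.] F [ 1.07 -0.91 -0.38] op 0.6305541955713151
```

step_arm(rows=[[0, -7.5, -36, 0, 0, 0], [20, -7.5, -37, 0.02, 0, 0], [55, 0, 0, 0, 0, 0], [0, 0, 0, 0, 0, 0]])

```text
t: 2.5
eef_pos: [565.0, 65.0, 161.0]
tcp_rot: [2.242, 1.569, -2.108]
ft_force: [0.2, 0.0, -0.2]
opening: 0.629
```

Run:
```python
from h import *
rel([563.5,66.5,80],-1.2)
st=env.state(); im=env.read_camera("wrist"); cv2.imwrite("pics/wrist2.png",im[:,:,::-1])
```

```text
t 2.5 pos [565.    65.   161.04] jaw 1.933 q6 -1.93 shift [81.04  0.75  2.02] turn x -0.008995885533665149 xaxis [-0. -0. -1.] F [ 0.23  0.04 -0.17] op 0.6286264592960923
```

View pics/wrist2.png

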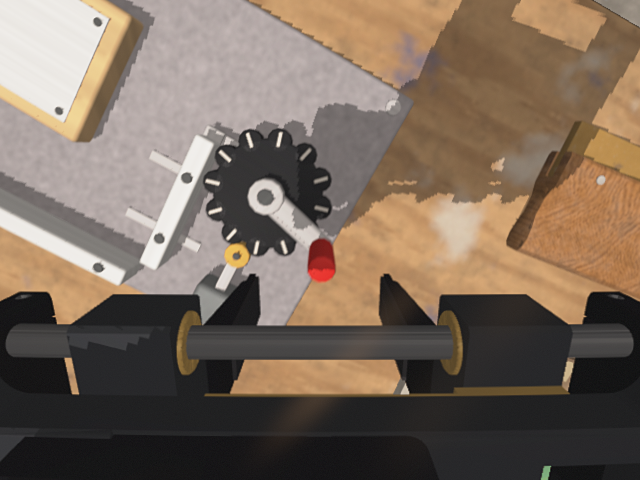

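Run:
```python
from h import *
st=env.state()
print(onz('wrist',[(321,270),(321,240),(265,197)],96,st)[0],onz('wrist',[(316,240)],46,st),onz('wrist',[(265,197)],50,st))
print(proj('wrist',[[563.5,66.5,96],[565,65,96],[565,65,46]],st))
```

```text
[567.22532858  65.81922043  96.        ] [[562.54210368  60.2111988   46.        ]] [[544.94024065  14.86295506  50.        ]]
[[324.2007823  264.98896132]
 [321.04314636 266.33689595]
 [320.84321799 245.19387662]]
```

step_arm(rows=[[40, 0, 0, 0, 0, 0], [40, 1, 2, 0, 0, 0], [0, 0, 0, 0, 0, 0]])

```text
t: 2.92
eef_pos: [568.8, 67.7, 89.2]
tcp_rot: [-2.046, 1.557, -0.115]
ft_force: [-0.1, 0.3, 0.8]
opening: 0.628
```

step_arm(rows=[[0, 0, 0, 0, 0, 0], [0, 0, 0, 0, 0, 0], [0, 0, 0, 0, 0, 0], [0, 0, 0, 0, 0, 0], [0, 0, 0, 0, 0, 0], [0, 0, 0, 0, 0, 0]], grip=5)

```text
t: 3.68
eef_pos: [571.3, 69.0, 96.1]
tcp_rot: [-1.941, 1.549, -0.011]
ft_force: [-0.6, -1.2, -1.1]
opening: 0.181
```

Run:
```python
from h import *
rel([563.5,66.5,80],-1.2)
st=env.state(); im=env.read_camera("wrist"); cv2.imwrite("pics/wrist3.png",im[:,:,::-1])
```

```text
t 3.67 pos [571.26  68.98  96.12] jaw 1.93 q6 -1.92 shift [15.94  8.47  0.53] turn x -0.011597977350792377 xaxis [ 0.02 -0.   -1.  ] F [-0.59 -1.18 -1.13] op 0.18130108721936153
```

View pics/wrist3.png

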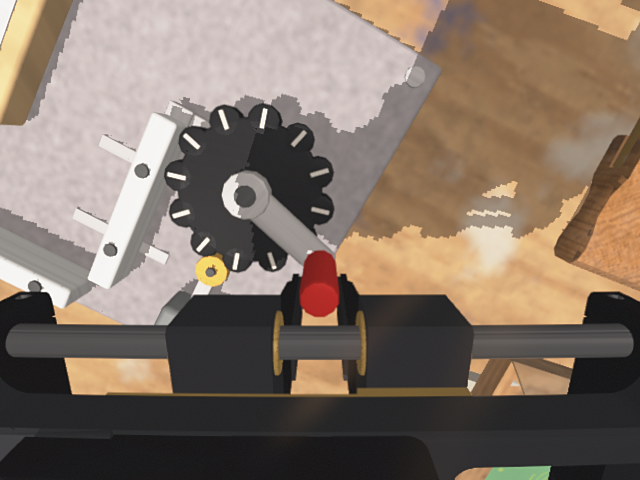

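Run:
```python
from h import *
s=env.state(); print(s['joints'].round(3),s['qvel'].round(3),s['moment'],s['tau'].round(1))
```

```text
[ 5.000e-03  5.970e-01  1.831e+00 -1.000e-03  6.910e-01 -1.924e+00] [ 0.     0.    -0.002  0.001 -0.    -0.   ] [ 0.55547005  0.09348572 -0.06501766] [ -1.  -60.1 -17.8  -0.4  -0.   -0. ]
```

step_arm(rows=[[0, 0, 0, 0, 0, 0], [0, 0, 0, 0, 0, 0], [0, 0, 0, 0, -0.007, 0.02], [0, 4, 0, 0, 0, 0], [6, 4, 0, 0, 0, 0]], grip=50)

```text
t: 4.35
eef_pos: [563.9, 65.6, 90.1]
tcp_rot: [3.025, 1.57, -1.328]
ft_force: [-0.1, -0.3, 0.8]
opening: 0.525
```

Run:
```python
from h import *
rel([563.5,66.5,80],-1.2); print(env.state()['joints'].round(3))
```

```text
t 4.35 pos [563.86  65.57  90.13] jaw 1.93 q6 -1.93 shift [10.12  0.01  1.01] turn x -0.011419843348019931 xaxis [ 0. -0. -1.] F [-0.06 -0.32  0.82] op 0.525151990653076
[-0.    0.6   1.84 -0.    0.7  -1.93]
```

Free motion is accurate now, so I'll go down 9 mm and grip.

step_arm(rows=[[5, 0, 0.5, 0, 0, 0], [5, 0, 0.5, 0, 0, 0], [0, 0, 0, 0, 0, 0]])

```text
t: 4.72
eef_pos: [562.7, 66.4, 78.6]
tcp_rot: [2.033, 1.569, -2.321]
ft_force: [-0.6, -0.3, -0.4]
opening: 0.529
```

Run:
```python
from h import *
rel([563.5,66.5,80],-1.2); print(env.state()['joints'].round(3))
st=env.state(); im=env.read_camera("wrist"); cv2.imwrite("pics/wrist4.png",im[:,:,::-1])
st=env.state(); im=env.read_camera("side"); cv2.imwrite("pics/side4.png",cv2.resize(im[170:320,220:420,::-1],None,fx=4,fy=4))
```

```text
t 4.72 pos [562.75  66.39  78.64] jaw 1.93 q6 -1.93 shift [-1.36 -0.74 -0.16] turn x -0.011688994577486511 xaxis [-0. -0. -1.] F [-0.63 -0.32 -0.35] op 0.5285673528287418
[ 0.    0.62  1.85 -0.    0.67 -1.93]
```

View pics/wrist4.png

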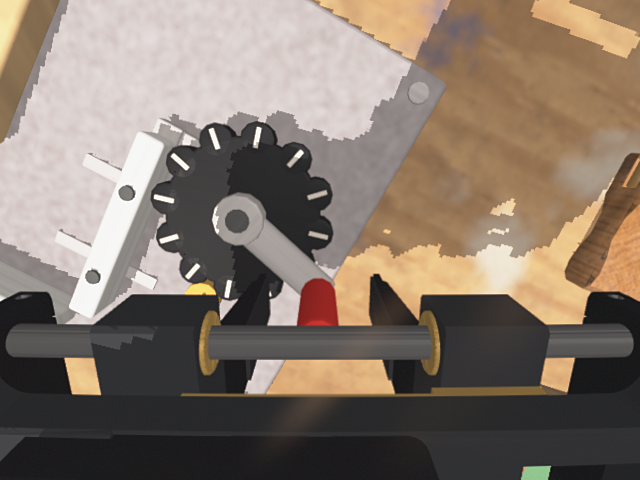

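View pics/side4.png

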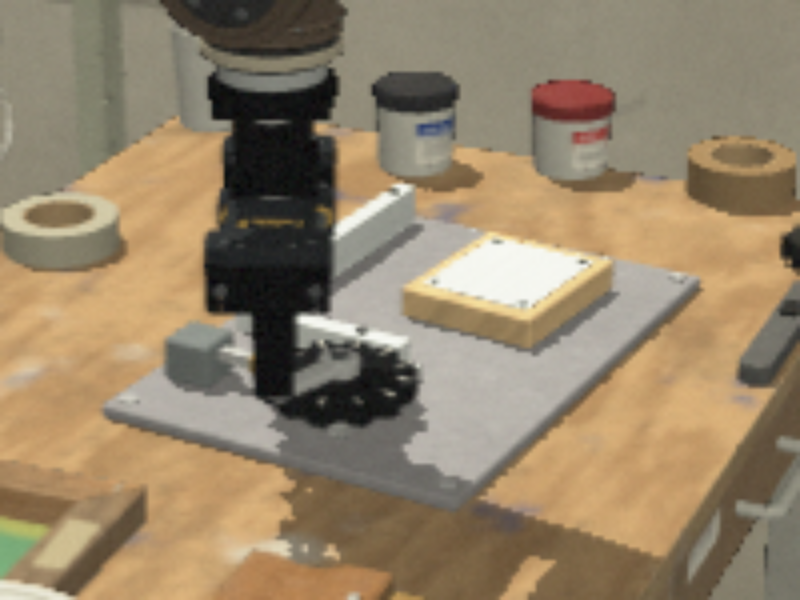

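The handle is between the fingers at about (317,300). Closing now.

step_arm(rows=[[0, 0, 0, 0, 0, 0], [0, 0, 0, 0, 0, 0], [0, 0, 0, 0, 0, 0], [0, 0, 0, 0, 0, 0], [0, 0, 0, 0, 0, 0]], grip=8)

```text
t: 5.45
eef_pos: [563.3, 66.0, 79.5]
tcp_rot: [3.063, 1.569, -1.29]
ft_force: [1.0, 1.1, -0.4]
opening: 0.18
```

Run:
```python
from h import *
d,w=rel([563.5,66.5,80],-1.2)
T=toolT(env.state()); A=np.array([540.7,17,80])
# handle assumed at 55mm, angle 1.14 ; steps of 10deg, moves in tool axes
p=T[:3,3].copy(); print('r,ang',np.linalg.norm((p-A)[:2]),np.arctan2(*(p-A)[1::-1]))
for k in range(1,10):
    def P(a): return A+55*np.array([np.cos(a),np.sin(a),0])
    a=1.15-np.radians(10*k); print(k,P(a),T[:3,:3].T@(P(a)-P(a+np.radians(10))))
```

```text
t 5.45 pos [563.32  66.01  79.52] jaw 1.93 q6 -1.93 shift [-0.48 -0.34  0.39] turn x -0.011700846530999787 xaxis [ 0. -0. -1.] F [ 0.96  1.08 -0.43] op 0.18012098443293462
r,ang 53.981707493180814 1.1384519670423379
1 [571.54  62.54  80.  ] [ 0.01 -6.2  -7.31]
2 [578.98  56.49  80.  ] [ 0.01 -4.84 -8.28]
3 [585.26  49.24  80.  ] [ 0.02 -3.33 -8.99]
4 [590.18  41.02  80.  ] [ 0.02 -1.72 -9.43]
5 [593.6   32.06  80.  ] [ 0.02 -0.05 -9.59]
6 [595.41  22.64  80.  ] [ 0.02  1.61 -9.45]
7 [595.56  13.06  80.  ] [ 0.02  3.23 -9.03]
8 [594.04   3.59  80.  ] [ 0.02  4.75 -8.33]
9 [590.9   -5.47  80.  ] [ 0.01  6.12 -7.38]
```

step_arm(rows=[[0, -3.1, -3.6, 0, 0, 0], [0, -3.1, -3.7, 0, 0, 0], [0, -2.4, -4.1, 0, 0, 0], [0, -2.4, -4.2, 0, 0, 0], [0, -1.7, -4.5, 0, 0, 0], [0, -1.7, -4.5, 0, 0, 0]])

```text
t: 6.2
eef_pos: [582.5, 56.2, 79.6]
tcp_rot: [0.272, 1.56, 2.2]
ft_force: [2.6, 6.0, -6.6]
opening: 0.183
```

Run:
```python
from h import *
d,w=rel([585.3,49.2,80],-1.2)
p=env.state()['eef_pos']-np.array([540.7,17,80]); print(np.hypot(*p[:2]),np.degrees(np.arctan2(p[1],p[0])))
```

```text
t 6.2 pos [582.52  56.2   79.55] jaw 1.928 q6 -1.96 shift [-0.52 -0.16 -7.53] turn x -0.014092593984344148 xaxis [-0.01  0.01 -1.  ] F [ 2.62  6.03 -6.61] op 0.18333788150033473
57.31841951899552 43.14887935032529
```

step_arm(rows=[[0, -1, -4.5, 0, 0, 0], [0, -0.5, -4.6, 0, 0, 0], [0, 0, 0, 0, 0, 0]])

```text
t: 6.58
eef_pos: [590.3, 49.9, 79.5]
tcp_rot: [-0.417, 1.56, 1.51]
ft_force: [-3.7, -1.0, 0.6]
opening: 0.183
```

```bash
cat > w.py <<'E'
from h import *
import sys
p=env.state()['eef_pos']-np.array([540.7,17,80]); a=np.arctan2(p[1],p[0]); print(np.hypot(*p[:2]),np.degrees(a))
for dd in map(float,sys.argv[1:]):
    t=np.radians(dd); print(dd,end=' ');rel([540.7+55*np.cos(t),17+55*np.sin(t),80],-1.2)
E
python3 w.py 30 15 5
```

```text
59.560480983828114 33.541039181777506
30.0 t 6.58 pos [590.34  49.91  79.47] jaw 1.927 q6 -1.97 shift [-0.59  3.77 -4.36] turn x -0.014647447703937111 xaxis [ 0.    0.01 -1.  ] F [-3.73 -1.    0.59] op 0.18281653559104766
15.0 t 6.58 pos [590.34  49.91  79.47] jaw 1.927 q6 -1.97 shift [ -0.73   3.24 -18.71] turn x -0.014647447703937111 xaxis [ 0.    0.01 -1.  ] F [-3.73 -1.    0.59] op 0.18281653559104766
5.0 t 6.58 pos [590.34  49.91  79.47] jaw 1.927 q6 -1.97 shift [ -0.83   4.97 -28.14] turn x -0.014647447703937111 xaxis [ 0.    0.01 -1.  ] F [-3.73 -1.    0.59] op 0.18281653559104766
```

step_arm(rows=[[0, 2, -4.5, 0, 0, 0], [0, 1, -4.7, 0, 0, 0], [0, 0.5, -4.7, 0, 0, 0], [0, 0.5, -4.7, 0, 0, 0], [0, 1, -4.7, 0, 0, 0], [0, 1, -4.7, 0, 0, 0]])

```text
t: 7.32
eef_pos: [600.9, 30.3, 79.9]
tcp_rot: [-1.028, 1.544, 0.897]
ft_force: [5.7, 1.0, -8.9]
opening: 0.18
```

```bash
python3 w.py 5 -10 -25
```

```text
61.65676892290213 12.482378334857374
5.0 t 7.33 pos [600.9   30.33  79.93] jaw 1.925 q6 -2.02 shift [-0.34  8.03 -6.13] turn x -0.016622141274242885 xaxis [ 0.02  0.02 -1.  ] F [ 5.71  1.   -8.86] op 0.17998316213163032
-10.0 t 7.33 pos [600.9   30.33  79.93] jaw 1.925 q6 -2.02 shift [ -0.65  13.58 -19.36] turn x -0.016622141274242885 xaxis [ 0.02  0.02 -1.  ] F [ 5.71  1.   -8.86] op 0.17998316213163032
-25.0 t 7.33 pos [600.9   30.33  79.93] jaw 1.925 q6 -2.02 shift [ -1.01  22.38 -30.71] turn x -0.016622141274242885 xaxis [ 0.02  0.02 -1.  ] F [ 5.71  1.   -8.86] op 0.17998316213163032
```

step_arm(rows=[[0, 4, -3, 0, 0, 0], [0, 4, -4, 0, 0, 0], [0, 3, -4, 0, 0, 0], [0, 0, 0, 0, 0, 0]])

```text
t: 7.82
eef_pos: [600.5, 17.9, 80.0]
tcp_rot: [-1.288, 1.532, 0.637]
ft_force: [-2.1, 4.7, 3.2]
opening: 0.185
```

```bash
python3 w.py 5 -10 -25
python3 - <<'E'
from h import *
st=env.state(); im=env.read_camera("wrist"); cv2.imwrite("pics/wrist5.png",im[:,:,::-1])
E
```

```text
59.76918636435669 0.8734830819861473
5.0 t 7.83 pos [600.46  17.91  79.97] jaw 1.924 q6 -2.05 shift [-0.1   3.32  5.36] turn x -0.017240412452484755 xaxis [ 0.03  0.02 -1.  ] F [-2.11  4.71  3.24] op 0.18470403869484217
-10.0 t 7.83 pos [600.46  17.91  79.97] jaw 1.924 q6 -2.05 shift [-0.45  8.86 -7.88] turn x -0.017240412452484755 xaxis [ 0.03  0.02 -1.  ] F [-2.11  4.71  3.24] op 0.18470403869484217
-25.0 t 7.83 pos [600.46  17.91  79.97] jaw 1.924 q6 -2.05 shift [ -0.9   17.64 -19.23] turn x -0.017240412452484755 xaxis [ 0.03  0.02 -1.  ] F [-2.11  4.71  3.24] op 0.18470403869484217
```

View pics/wrist5.png

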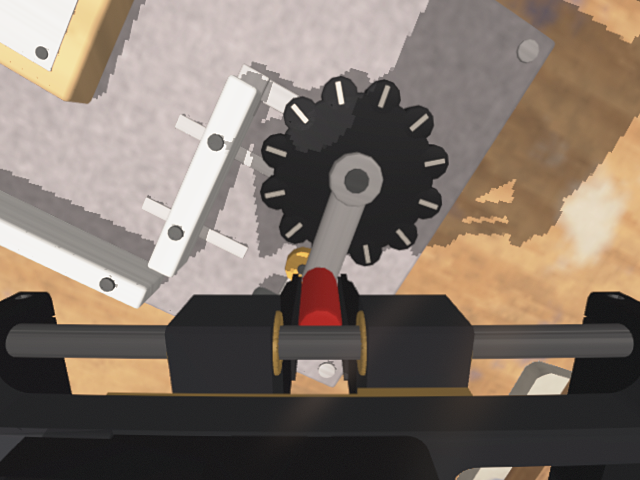

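step_arm(rows=[[0, 0, 0, 0, 0, 0], [0, 0, 0, 0, 0, 0], [0, 0, 0, 0, 0, 0]], grip=50)

```text
t: 8.25
eef_pos: [600.4, 18.1, 80.1]
tcp_rot: [-1.285, 1.532, 0.64]
ft_force: [-0.2, -0.2, -0.5]
opening: 0.442
```

```bash
cat >> h.py <<'E'
def level(st=None):
    T=toolT(st or env.state()); x=T[:3,0]; w=T[:3,:3].T@np.cross(x,[0,0,-1]); print('level turn',w.round(3))
E
python3 - <<'E'
from h import *
rel([540.7+55*np.cos(.09),17+55*np.sin(.09),80],1.396);level()
st=env.state(); im=env.read_camera("top"); cv2.imwrite("pics/top5.png",cv2.resize(im[205:320,265:425,::-1],None,fx=5,fy=5,interpolation=cv2.INTER_CUBIC))
st=env.state(); im=env.read_camera("wrist"); cv2.imwrite("pics/wrist6.png",im[:,:,::-1])
E
```

```text
t 8.25 pos [600.36  18.14  80.07] jaw 1.925 q6 -2.05 shift [0.   3.26 5.26] turn x 0.5288731512056306 xaxis [ 0.03  0.02 -1.  ] F [-0.23 -0.21 -0.45] op 0.44240904096937533
level turn [-0.    0.01  0.04]
```

View pics/wrist6.png

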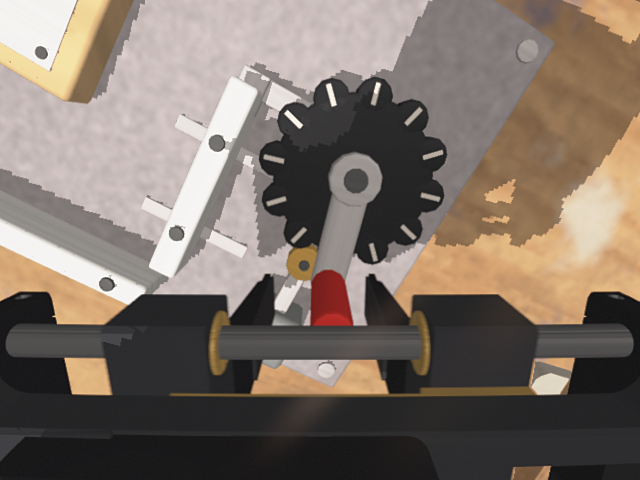

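View pics/top5.png

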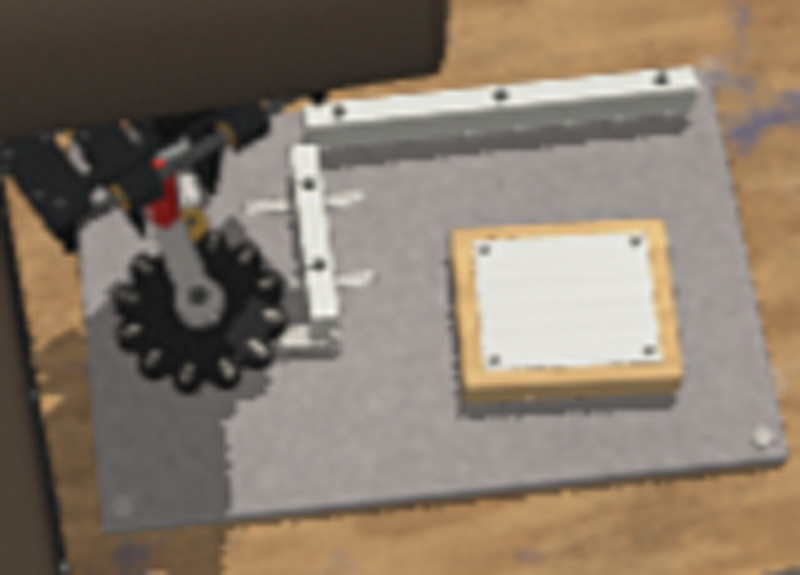

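step_arm(rows=[[0, 0, 0, 0, 0.012, 0.035], [0, 3, 5, 0, 0, 0], [0, 0, 0, 0.17, 0, 0], [0, 0, 0, 0.17, 0, 0], [0, 0, 0, 0.17, 0, 0], [0, 0, 0, 0.02, 0, 0]])

```text
t: 9.1
eef_pos: [594.0, 22.1, 79.8]
tcp_rot: [-0.943, 1.567, 0.437]
ft_force: [-1.1, 0.2, 0.0]
opening: 0.527
```

Run:
```python
from h import *
rel([540.7+55*np.cos(.09),17+55*np.sin(.09),80],1.396);level()
st=env.state(); im=env.read_camera("wrist"); cv2.imwrite("pics/wrist7.png",im[:,:,::-1])
```

```text
t 9.1 pos [593.99  22.11  79.81] jaw 1.38 q6 -1.46 shift [-0.19 -1.49  0.12] turn x -0.01622965539696608 xaxis [ 0.  0. -1.] F [-1.08  0.17  0.05] op 0.5268772210831706
level turn [-0.  0.  0.]
```

View pics/wrist7.png

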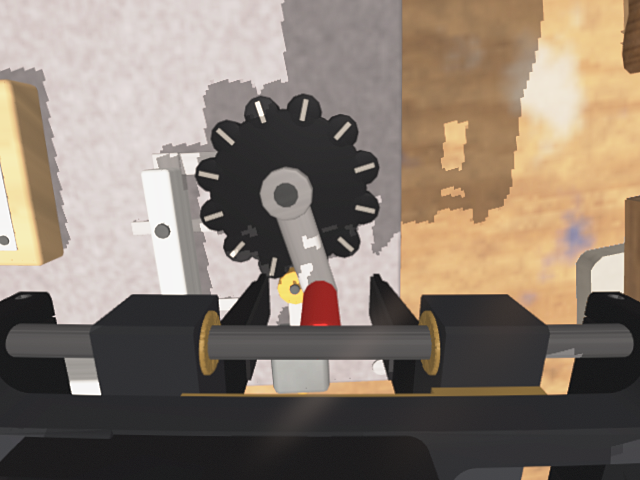

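step_arm(rows=[[0, 0, 0, 0, 0, 0], [0, 0, 0, 0, 0, 0], [0, 0, 0, 0, 0, 0], [0, 0, 0, 0, 0, 0]], grip=8)

```text
t: 9.65
eef_pos: [593.9, 22.4, 79.8]
tcp_rot: [-0.871, 1.567, 0.516]
ft_force: [-0.3, 3.8, -1.4]
opening: 0.187
```

```bash
python3 w.py 0 -5 -10 -15 -20 -25 | cut -c1-140
```

```text
53.50287166848 5.774600684128317
0.0 t 9.65 pos [593.93  22.38  79.82] jaw 1.387 q6 -1.46 shift [-0.19 -2.72 -4.97] turn x -0.5545259480967255 xaxis [ 0.  0. -1.] F [-0.26  
-5.0 t 9.65 pos [593.93  22.38  79.82] jaw 1.387 q6 -1.46 shift [-0.2  -3.39 -9.72] turn x -0.5545259480967255 xaxis [ 0.  0. -1.] F [-0.26 
-10.0 t 9.65 pos [593.93  22.38  79.82] jaw 1.387 q6 -1.46 shift [ -0.21  -3.65 -14.51] turn x -0.5545259480967255 xaxis [ 0.  0. -1.] F [-0
-15.0 t 9.65 pos [593.93  22.38  79.82] jaw 1.387 q6 -1.46 shift [ -0.22  -3.48 -19.31] turn x -0.5545259480967255 xaxis [ 0.  0. -1.] F [-0
-20.0 t 9.65 pos [593.93  22.38  79.82] jaw 1.387 q6 -1.46 shift [ -0.24  -2.9  -24.07] turn x -0.5545259480967255 xaxis [ 0.  0. -1.] F [-0
-25.0 t 9.65 pos [593.93  22.38  79.82] jaw 1.387 q6 -1.46 shift [ -0.25  -1.9  -28.76] turn x -0.5545259480967255 xaxis [ 0.  0. -1.] F [-0
```

step_arm(rows=[[0, -1, -4.8, 0, 0, 0], [0, -0.5, -4.8, 0, 0, 0], [0, 0, -4.8, 0, 0, 0], [0, 0.3, -4.8, 0, 0, 0], [0, 0.5, -4.8, 0, 0, 0]])

```text
t: 10.28
eef_pos: [595.6, 3.1, 79.8]
tcp_rot: [-0.979, 1.553, 0.409]
ft_force: [6.3, -0.2, 0.7]
opening: 0.183
```

```bash
python3 w.py -20 -25; python3 -c "
from h import *;level()"
```

```text
56.62797896227866 -14.171010393530423
-20.0 t 10.28 pos [595.6    3.14  79.82] jaw 1.387 q6 -1.51 shift [-0.27  2.26 -5.45] turn x -0.5543810520039019 xaxis [ 0.02  0.01 -1.  ] F [ 6.25 -0.2   0.69] op 0.18324110761574242
-25.0 t 10.28 pos [595.6    3.14  79.82] jaw 1.387 q6 -1.51 shift [ -0.33   3.26 -10.14] turn x -0.5543810520039019 xaxis [ 0.02  0.01 -1.  ] F [ 6.25 -0.2   0.69] op 0.18324110761574242
level turn [-0.     0.01   0.015]
```

step_arm(rows=[[0, 1.5, -4, 0, 0, 0], [0, 1.5, -4, 0, 0, 0], [0, 0, 0, 0, 0, 0]])

```text
t: 10.65
eef_pos: [592.5, -5.8, 79.7]
tcp_rot: [-1.109, 1.55, 0.278]
ft_force: [-1.8, -3.8, 1.4]
opening: 0.186
```

```bash
python3 w.py  -25
```

```text
56.62084949497028 -23.719899291829343
-25.0 t 10.65 pos [592.54  -5.78  79.75] jaw 1.388 q6 -1.52 shift [-0.3   1.87 -0.82] turn x -0.5539510203603415 xaxis [ 0.02  0.01 -1.  ] F [-1.79 -3.79  1.43] op 0.1864870305990398
```

step_arm(rows=[[0, 0, 0, 0, 0, 0], [0, 0, 0, 0, 0, 0], [0, 0, 0, 0, 0, 0], [0, 0, 0, 0, 0, 0]], grip=50)

```text
t: 11.15
eef_pos: [592.2, -5.1, 79.7]
tcp_rot: [-1.061, 1.551, 0.327]
ft_force: [0.0, -0.5, -0.2]
opening: 0.511
```

Run:
```python
from h import *
rel([540.7+55*np.cos(-.43),17+55*np.sin(-.43),80],1.396);level()
st=env.state(); im=env.read_camera("wrist"); cv2.imwrite("pics/wrist8.png",im[:,:,::-1])
```

```text
t 11.15 pos [592.16  -5.05  79.71] jaw 1.388 q6 -1.52 shift [-0.33  1.28 -1.13] turn x -0.007912624094882359 xaxis [ 0.02  0.01 -1.  ] F [ 0.04 -0.47 -0.2 ] op 0.5105843355955357
level turn [-0.    0.01  0.02]
```

View pics/wrist8.png

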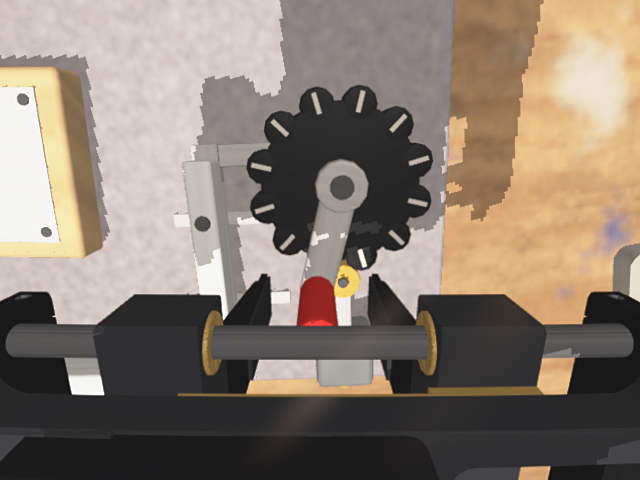

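step_arm(rows=[[0, 0, 0, 0, 0.01, 0.02], [-40, 0, 0, 0, 0, 0], [-60, 0, 0, 0, 0, 0], [-30, 0, 0, 0, 0, 0], [0, 0, 0, 0, 0, 0]])

```text
t: 11.82
eef_pos: [592.9, -4.9, 213.1]
tcp_rot: [1.911, 1.562, -2.984]
ft_force: [-0.8, -0.3, -0.3]
opening: 0.525
```

Run:
```python
from h import *
rel([400,-164.5,150],1.416);level()
st=env.state(); im=env.read_camera("wrist"); cv2.imwrite("pics/wrist9.png",im[:,:,::-1])
im=env.read_camera("side"); cv2.imwrite("pics/side9.png",cv2.resize(im[170:320,220:420,::-1],None,fx=4,fy=4))
print(onz('top',[(385,330),(410,325),(440,321),(457,312),(478,306)],10))
```

```text
t 11.82 pos [592.89  -4.87 213.1 ] jaw 1.388 q6 -1.51 shift [  64.95  160.12 -191.87] turn x -0.028100376867309373 xaxis [-0.01 -0.   -1.  ] F [-0.84 -0.27 -0.27] op 0.5247760365367641
level turn [ 0.   -0.   -0.01]
[[ 316.75 -147.02   10.  ]
 [ 313.39 -214.95   10.  ]
 [ 303.94 -295.28   10.  ]
 [ 316.67 -347.85   10.  ]
 [ 318.66 -408.4    10.  ]]
```

View pics/wrist9.png

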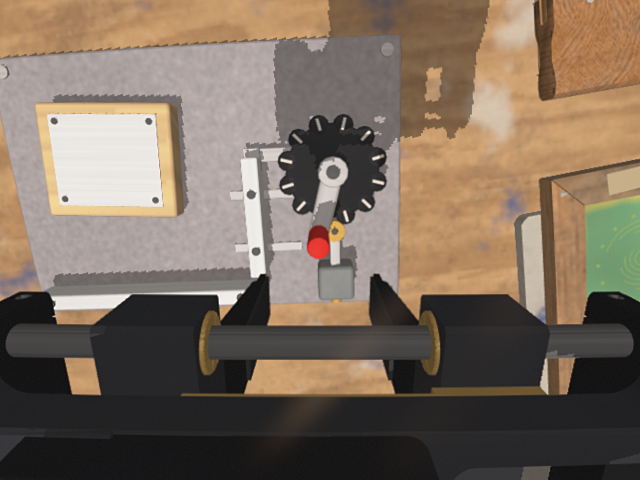

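View pics/side9.png

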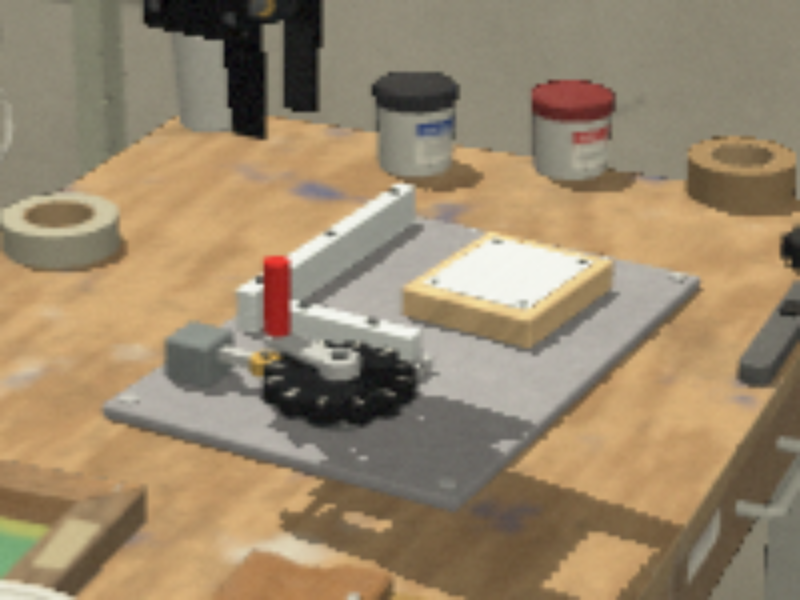

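The wheel rests in a click: hub at (333,173), handle top at (318,245) in the wrist view. Next I'll check the chord.

Run:
```python
from h import *
st=env.state()
a=onz('side',(np.array([(294,290)])+.5)/5-.5+np.array([230,190]),96)[0]
b=onz('side',(np.array([(277,262)])+.5)/4-.5+np.array([220,170]),96)[0]
print('side',a,b,np.linalg.norm(a-b))
A=onz('wrist',[(333,173)],50,st)[0];H=onz('wrist',[(318,247)],96,st)[0];d=H-A
print('wrist',A,H,np.hypot(*d[:2]),np.degrees(np.arctan2(d[1],d[0])))
S=onz('wrist',[(243,158),(270,279)],37,st);print('stop? left edges',S)
P=onz('wrist',[(37,104),(167,103),(177,213),(52,216)],32,st);print('pallet',P,P.mean(0))
B=onz('wrist',[(5,65),(399,37)],10,st);print('board near',B, np.arctan2(*(B[1]-B[0])[1::-1])-np.pi/2)
F=onz('wrist',[(45,291),(243,283)],40,st);print('fence',F,np.arctan2(*(F[1]-F[0])[1::-1])-np.pi/2)
```

```text
side [560.48749906  67.9933986   96.        ] [588.76204137  -1.20827888  96.        ] 74.75507948312737
wrist [541.27703892  15.0954513   50.        ] [589.6519804  -6.2547734  96.       ] 52.8769047700845 -23.81421036680386
stop? left edges [[515.43769837 -58.23765861  37.        ]
 [626.65745994 -58.77130195  37.        ]]
pallet [[ 437.03413868 -224.4586348    32.        ]
 [ 458.77361802 -112.50072209   32.        ]
 [ 551.47015087 -129.39384466   32.        ]
 [ 532.56077836 -245.13199581   32.        ]] [ 494.95967148 -177.87129934   32.        ]
board near [[ 392.96059374 -258.37990928   10.        ]
 [ 438.93360668   92.76849226   10.        ]] -0.1301814674660815
fence [[ 599.36004421 -271.68580507   40.        ]
 [ 625.01880613  -83.55187278   40.        ]] -0.13554929060060283
```

step_arm(rows=[[0, 32, -38, 0, 0, 0], [0, 32, -38, 0, 0, 0], [0, 32, -38, 0, 0, 0], [0, 32, -38, 0, 0, 0], [0, 32, -38, 0, 0, 0], [0, 0, 0, -0.028, 0, 0]], grip=60)

```text
t: 12.68
eef_pos: [391.8, -165.2, 204.7]
tcp_rot: [1.56, 1.542, 2.978]
ft_force: [0.2, 0.6, 0.4]
opening: 0.634
```

Run:
```python
from h import *
rel([400,-164.5,41],1.416);level()
```

```text
t 12.68 pos [ 391.77 -165.22  204.74] jaw 1.418 q6 -1.96 shift [163.45 -12.66   1.92] turn x 0.001862729721775036 xaxis [-0.03  0.   -1.  ] F [0.24 0.55 0.43] op 0.6336138667561819
level turn [ 0.    0.   -0.03]
```

step_arm(rows=[[0, 0, 0, 0, 0, -0.028], [0, -4, 1, 0, 0, 0], [40, 0, 0, 0, 0, 0], [40, 0, 0, 0, 0, 0], [40, 0, 0, 0, 0, 0], [0, 0, 0, 0, 0, 0]])

```text
t: 13.42
eef_pos: [400.7, -162.2, 80.1]
tcp_rot: [-1.343, 1.569, 0.079]
ft_force: [-0.9, -0.0, 0.1]
opening: 0.633
```

Run:
```python
from h import *
rel([400,-164.5,41],1.416);level();print(env.state()['joints'].round(2))
st=env.state(); im=env.read_camera("wrist"); cv2.imwrite("pics/wrist10.png",im[:,:,::-1])
```

```text
t 13.43 pos [ 400.65 -162.18   80.06] jaw 1.422 q6 -1.96 shift [39.06  0.39 -2.41] turn x 0.006042161965518433 xaxis [ 0.  0. -1.] F [-0.9  -0.04  0.13] op 0.6331064561358084
level turn [0. 0. 0.]
[-0.54  0.5   2.18  0.    0.47 -1.96]
```

View pics/wrist10.png

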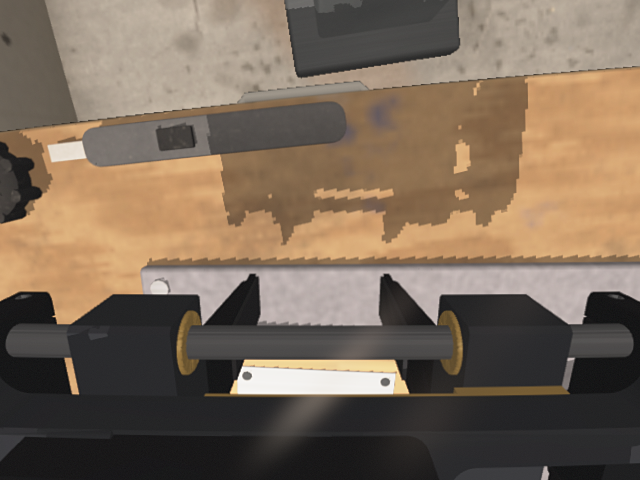

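step_arm(rows=[[20, 0, -1, 0.006, 0, 0], [17, 0, -1, 0, 0, 0], [0, 0, 0, 0, 0, 0]])

```text
t: 13.85
eef_pos: [404.4, -165.0, 47.9]
tcp_rot: [-1.833, 1.56, -0.416]
ft_force: [0.6, -0.5, -0.2]
opening: 0.635
```

Run:
```python
from h import *
rel([400,-164.5,41],1.416);level()
```

```text
t 13.85 pos [ 404.36 -164.96   47.87] jaw 1.418 q6 -1.96 shift [ 6.83  4.45 -0.19] turn x 0.0017819203596098898 xaxis [ 0.01 -0.   -1.  ] F [ 0.61 -0.45 -0.18] op 0.6353575892294195
level turn [ 0.   -0.    0.01]
```

step_arm(rows=[[3, 0, 0, 0, 0, 0.01], [4, 0, 0, 0, 0, 0], [0, 0, 0, 0, 0, 0]])

```text
t: 14.22
eef_pos: [405.8, -165.3, 43.3]
tcp_rot: [-2.42, 1.565, -1.002]
ft_force: [-0.6, 0.2, 0.8]
opening: 0.63
```

Run:
```python
from h import *
rel([400,-164.5,41],1.416);level()
```

```text
t 14.22 pos [ 405.8  -165.33   43.27] jaw 1.418 q6 -1.95 shift [ 2.24  5.87 -0.05] turn x 0.0023537302206433353 xaxis [ 0.   -0.01 -1.  ] F [-0.61  0.2   0.85] op 0.6300524758059833
level turn [-0.   -0.01  0.  ]
```

step_arm(rows=[[0, -10, 0, 0, -0.005, 0], [0, -10, 0, 0, 0, 0], [0, -10, 0, 0, 0, 0], [0, -10, 0, 0, 0, 0], [0, -10, 0, 0, 0, 0]])

```text
t: 14.85
eef_pos: [457.5, -173.0, 43.7]
tcp_rot: [-0.716, 1.569, 0.702]
ft_force: [-4.5, 1.5, 3.2]
opening: 0.633
```

```bash
cat > q.py <<'E'
from h import *
s=env.state();p=s['eef_pos'];f=s['ft_force'];u=np.array([.988,-.154]);v=np.array([.154,.988])
print('u',p[:2]@u,'v',p[:2]@v,'z',p[2],'Fu',f[:2]@u,'Fv',f[:2]@v,'Fz',f[2]);level();rel([0,0,40],1.416)
E
python3 q.py
```

```text
u 478.69766747878606 v -100.48735795731076 z 43.73363592609135 Fu -4.6495972545093744 Fv 0.7676086360439295 Fz 3.2182351351496834
level turn [-0.     0.002  0.001]
t 14.85 pos [ 457.54 -173.03   43.73] jaw 1.418 q6 -1.92 shift [  3.21 478.53 101.46] turn x 0.0021979331195449703 xaxis [ 0.  0. -1.] F [-4.48  1.47  3.22] op 0.6334368596251203
```

step_arm(rows=[[1, -9, 0, 0, 0, 0], [0, -9, 0, 0, 0, 0], [0, -9, 0, 0, 0, 0], [0, -9, 0, 0, 0, 0]])

```text
t: 15.35
eef_pos: [495.2, -178.5, 42.5]
tcp_rot: [0.013, 1.569, 1.432]
ft_force: [-3.7, 0.7, 2.9]
opening: 0.63
```

```bash
python3 q.py;  python3 - <<'E'
from h import *
im=env.read_camera("top"); cv2.imwrite("pics/top11.png",cv2.resize(im[205:320,265:425,::-1],None,fx=5,fy=5,interpolation=cv2.INTER_CUBIC))
im=env.read_camera("side"); cv2.imwrite("pics/side11.png",cv2.resize(im[170:320,220:420,::-1],None,fx=4,fy=4))
E
```

```text
u 516.7143728352435 v -100.14649009051323 z 42.54671854866297 Fu -3.745013961743382 Fv 0.09063471973887824 Fz 2.881814685099681
level turn [ 0.     0.002 -0.   ]
t 15.35 pos [ 495.16 -178.54   42.55] jaw 1.418 q6 -1.89 shift [  2.77 516.52 101.31] turn x 0.002424705368706981 xaxis [ 0.  0. -1.] F [-3.69  0.67  2.88] op 0.6304569024766951
```

View pics/top11.png

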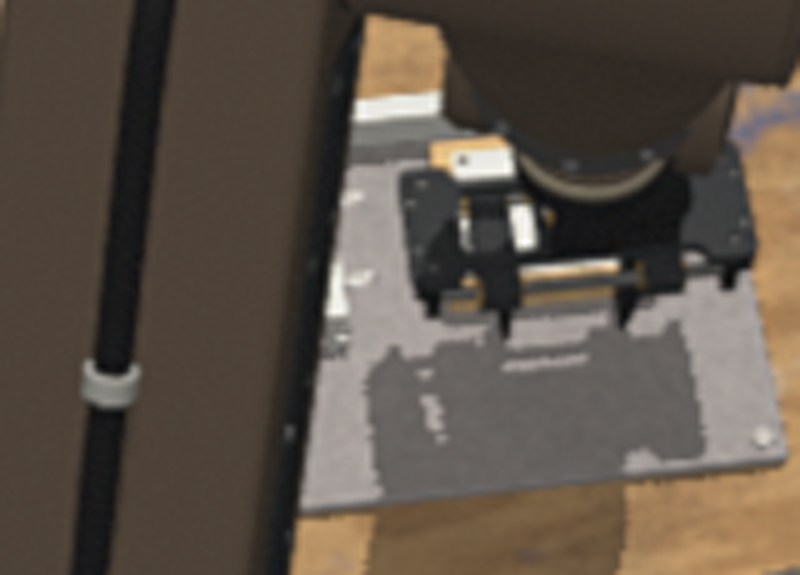

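View pics/side11.png

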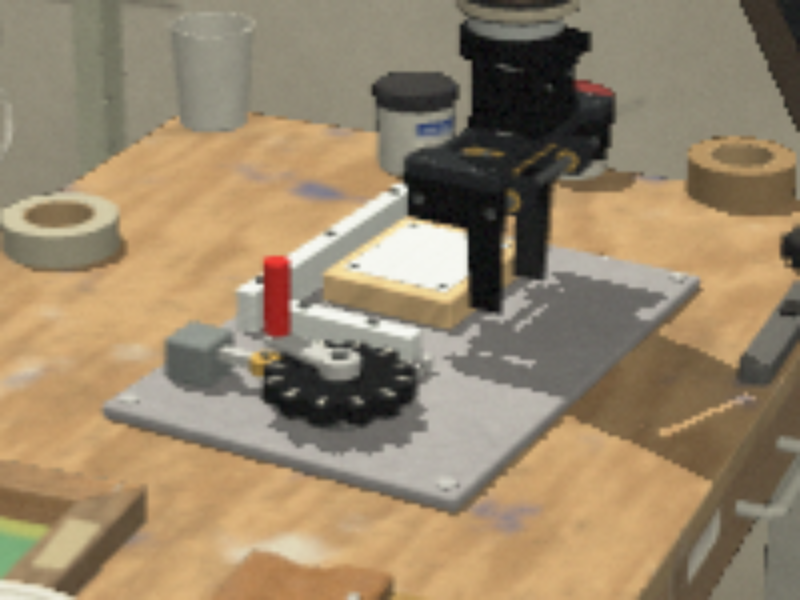

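step_arm(rows=[[0, -3, 0, 0, 0, 0], [0, -3, 0, 0, 0, 0], [0, -3, 0, 0, 0, 0]])

```text
t: 15.82
eef_pos: [504.7, -180.1, 42.5]
tcp_rot: [-0.352, 1.569, 1.067]
ft_force: [-3.0, 0.2, 1.3]
opening: 0.633
```

```bash
python3 q.py
```

```text
u 526.3264844656065 v -100.19768986816933 z 42.48522212271425 Fu -2.950767614881431 Fv -0.3047758370082383 Fz 1.3365426149363264
level turn [0.    0.002 0.001]
t 15.82 pos [ 504.65 -180.07   42.49] jaw 1.419 q6 -1.89 shift [  2.32 526.13 101.43] turn x 0.0025000566714987738 xaxis [ 0.  0. -1.] F [-2.96  0.15  1.34] op 0.6330546834649079
```

step_arm(rows=[[0, -2, 0, 0, 0, 0], [0, -2, 0, 0, 0, 0]])

```text
t: 16.08
eef_pos: [507.2, -180.4, 42.5]
tcp_rot: [0.919, 1.567, 2.338]
ft_force: [-17.5, -2.7, 10.8]
opening: 0.627
```

```bash
python3 q.py
```

```text
u 528.9090895700613 v -100.14857507380007 z 42.45723752697596 Fu -16.883704249688783 Fv -5.402701037388849 Fz 10.838245883235672
level turn [-0.     0.002 -0.003]
t 16.07 pos [ 507.21 -180.42   42.46] jaw 1.419 q6 -1.89 shift [  4.44 528.66 101.57] turn x 0.0028622727322158426 xaxis [-0.  0. -1.] F [-17.52  -2.74  10.84] op 0.627161254094046
```

step_arm(rows=[[0, -2, 0, 0, 0, 0], [0, -1, 0, 0, 0, 0]])

```text
t: 16.32
eef_pos: [507.2, -180.4, 42.5]
tcp_rot: [1.223, 1.56, 2.642]
ft_force: [-5.9, 0.3, 4.9]
opening: 0.628
```

```bash
python3 q.py
```

```text
u 528.9055646830849 v -100.09645964130198 z 42.450429746110814 Fu -5.8381270810908035 Fv -0.6147784233137966 Fz 4.853274737634135
level turn [ 0.     0.004 -0.01 ]
t 16.32 pos [ 507.21 -180.37   42.45] jaw 1.419 q6 -1.88 shift [  8.28 528.6  101.58] turn x 0.0029763952155237305 xaxis [-0.01  0.01 -1.  ] F [-5.86  0.29  4.85] op 0.6284071721994957
```

step_arm(rows=[[0, 10, 0, 0, 0, -0.01], [0, 25, 0, 0, 0, 0], [-50, 0, 0, 0, 0, 0], [-50, 0, 0, 0.18, 0, 0], [0, 0, 0, 0.18, 0, 0], [0, 0, 0, 0.18, 0, 0], [0, 0, 0, 0.18, 0, 0], [0, 0, 0, 0.18, 0, 0]])

```text
t: 17.32
eef_pos: [471.6, -175.8, 146.2]
tcp_rot: [-0.557, 1.557, -0.066]
ft_force: [0.3, 0.8, 0.1]
opening: 0.634
```

step_arm(rows=[[0, 0, 0, 0.18, 0, 0], [0, 0, 0, 0.18, 0, 0], [0, 0, 0, 0.18, 0, 0], [0, 0, 0, 0.13, 0, 0], [0, 0, 0, 0, 0, 0]], grip=50)

```text
t: 17.95
eef_pos: [471.6, -175.9, 146.3]
tcp_rot: [0.043, 1.549, -0.16]
ft_force: [0.1, 0.5, 1.1]
opening: 0.523
```

Run:
```python
from h import *
rel([547,-282,110],-.155);level()
st=env.state(); im=env.read_camera("wrist"); cv2.imwrite("pics/wrist12.png",im[:,:,::-1])
```

```text
t 17.95 pos [ 471.62 -175.93  146.3 ] jaw -0.203 q6 -0.3 shift [ 38.25 -88.77  94.38] turn x -0.04758020919278172 xaxis [ 0.02 -0.   -1.  ] F [0.05 0.55 1.08] op 0.523184484886011
level turn [-0.    0.02 -0.  ]
```

View pics/wrist12.png

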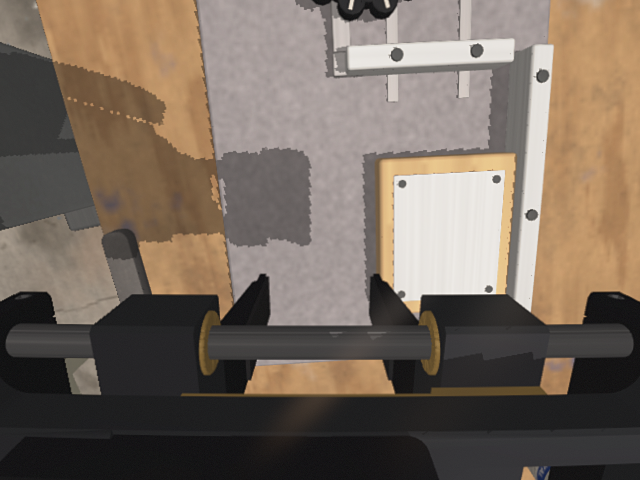

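step_arm(rows=[[0, 0, 0, -0.047, 0.02, 0], [0, -30, 31, 0, 0, 0], [0, -30, 31, 0, 0, 0], [0, -30, 31, 0, 0, 0], [0, 0, 0, 0, 0, 0]])

```text
t: 18.62
eef_pos: [552.7, -281.2, 146.5]
tcp_rot: [-0.074, 1.567, -0.209]
ft_force: [-0.1, 0.2, 0.3]
opening: 0.531
```

Run:
```python
from h import *
rel([547,-282,42],-.155);level()
st=env.state(); im=env.read_camera("wrist"); cv2.imwrite("pics/wrist13.png",im[:,:,::-1])
```

```text
t 18.62 pos [ 552.68 -281.18  146.47] jaw -0.135 q6 -0.44 shift [104.45  -1.55  -5.9 ] turn x 0.02041895345900424 xaxis [ 0. -0. -1.] F [-0.14  0.24  0.27] op 0.5310770136072895
level turn [0. 0. 0.]
```

View pics/wrist13.png

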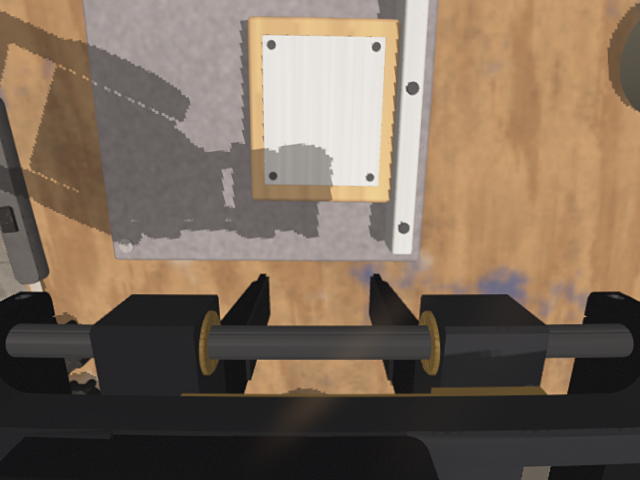

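step_arm(rows=[[30, -1, -5, 0.02, 0, 0], [30, 0, 0, 0, 0, 0], [25, 0, 0, 0, 0, 0], [0, 0, 0, 0, 0, 0]])

```text
t: 19.18
eef_pos: [544.5, -276.9, 60.1]
tcp_rot: [0.419, 1.568, 0.273]
ft_force: [-0.5, -0.5, 1.0]
opening: 0.527
```

```bash
sed -i 's/1.416)/float(__import__("sys").argv[1]) if len(__import__("sys").argv)>1 else -.155)/' q.py; python3 q.py
```

```text
u 580.6498231054721 v -189.73390154469436 z 60.058491811273996 Fu -0.450034416252408 Fv -0.5356524491316842 Fz 1.0075121485989795
level turn [ 0.     0.002 -0.001]
t 19.18 pos [ 544.54 -276.92   60.06] jaw -0.146 q6 -0.44 shift [  18.96  194.5  -579.15] turn x 0.00860187000407997 xaxis [ 0.  0. -1.] F [-0.53 -0.46  1.01] op 0.5265629054973499
```

step_arm(rows=[[9, -1, 2, 0.009, 0, 0], [8, 0, 0, 0, 0, 0], [0, 0, 0, 0, 0, 0]])

```text
t: 19.55
eef_pos: [547.0, -277.9, 44.4]
tcp_rot: [-0.014, 1.566, -0.168]
ft_force: [0.3, 0.2, 0.3]
opening: 0.526
```

```bash
python3 q.py
```

```text
u 583.2420385494247 v -190.36584978400018 z 44.41720232171213 Fu 0.22737314059943067 Fv 0.2589976033269733 Fz 0.2727628603023573
level turn [-0.     0.005  0.   ]
t 19.55 pos [ 547.   -277.94   44.42] jaw -0.154 q6 -0.43 shift [   1.62  190.72 -583.19] turn x 0.0009537286033518555 xaxis [ 0. -0. -1.] F [0.26 0.22 0.27] op 0.5257718905549975
```

step_arm(rows=[[1, 9, 0, 0, 0.004, 0], [0, 9, 0, 0, 0, 0], [0, 9, 0, 0, 0, 0], [0, 9, 0, 0, 0, 0], [0, 8, 0, 0, 0, 0], [0, 8, 0, 0, 0, 0], [0, 8, 0, 0, 0, 0]])

```text
t: 20.42
eef_pos: [556.7, -214.9, 44.1]
tcp_rot: [-0.789, 1.569, -0.942]
ft_force: [-1.4, -2.3, -1.0]
opening: 0.524
```

```bash
python3 q.py
python3 - <<'E'
from h import *
im=env.read_camera("side"); cv2.imwrite("pics/side14.png",cv2.resize(im[170:320,220:420,::-1],None,fx=4,fy=4))
im=env.read_camera("wrist"); cv2.imwrite("pics/wrist14.png",im[:,:,::-1])
E
```

```text
u 583.1116166087647 v -126.63417184366442 z 44.14562721079037 Fu -1.0641624118350614 Fv -2.493368896990557 Fz -1.0490982922872387
level turn [-0.     0.001  0.001]
t 20.43 pos [ 556.69 -214.94   44.15] jaw -0.153 q6 -0.32 shift [   3.42  127.38 -583.  ] turn x 0.0016380834260865118 xaxis [ 0. -0. -1.] F [-1.44 -2.3  -1.05] op 0.5243328535171349
```

View pics/side14.png

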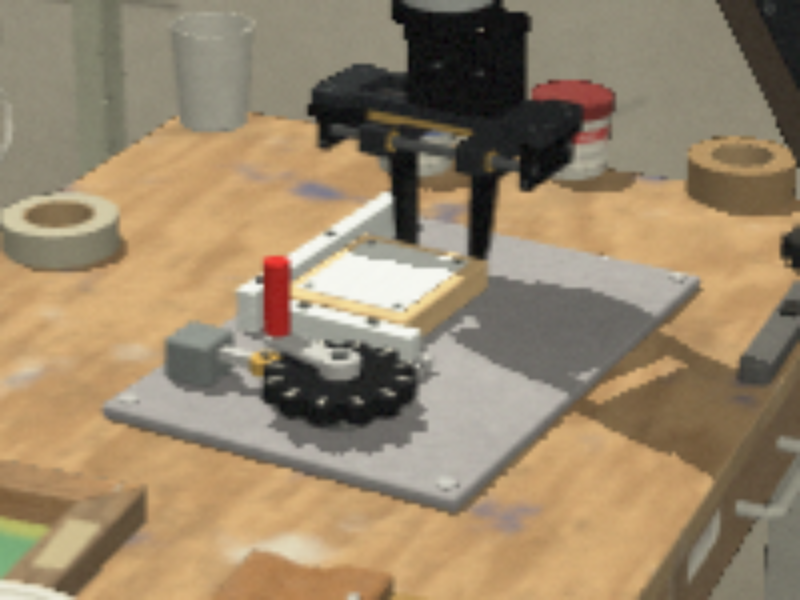

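View pics/wrist14.png

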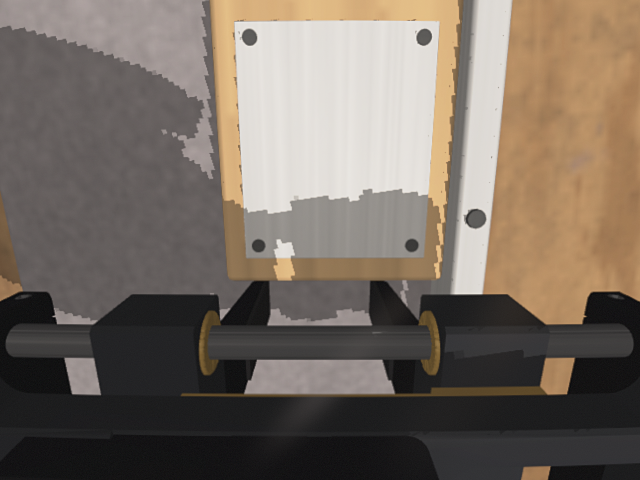

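step_arm(rows=[[0, 5, 0, 0, 0, 0], [0, 4, 0, 0, 0, 0], [0, 3, 0, 0, 0, 0]])

```text
t: 20.9
eef_pos: [558.7, -202.5, 44.2]
tcp_rot: [-0.698, 1.569, -0.851]
ft_force: [-1.2, -2.7, -0.0]
opening: 0.522
```

```bash
python3 q.py
```

```text
u 583.2072201582488 v -114.04870478467505 z 44.23803287535012 Fu -0.7753087320326145 Fv -2.9024493604149826 Fz -0.04272928613847127
level turn [0.    0.001 0.001]
t 20.9 pos [ 558.72 -202.52   44.24] jaw -0.153 q6 -0.3 shift [   3.38  114.89 -583.09] turn x 0.0018012292616895742 xaxis [ 0. -0. -1.] F [-1.21 -2.75 -0.04] op 0.5216405739202085
```

step_arm(rows=[[0, 1.2, 0, 0, 0, 0], [0, 1.2, 0, 0, 0, 0]])

```text
t: 21.15
eef_pos: [559.4, -200.8, 44.4]
tcp_rot: [-0.767, 1.567, -0.92]
ft_force: [-2.8, -11.7, -0.6]
opening: 0.528
```

```bash
python3 q.py|head -1
```

```text
u 583.6309658928924 v -112.23420837627897 z 44.37889445643004 Fu -1.0155007501134108 Fv -11.952566011771314 Fz -0.5946913499688457
```

step_arm(rows=[[0, 0, 0, 0, 0, 0]])

```text
t: 21.28
eef_pos: [559.6, -201.1, 44.4]
tcp_rot: [-0.746, 1.567, -0.898]
ft_force: [0.1, -1.8, -1.1]
opening: 0.527
```

```bash
python3 q.py|head -1
```

```text
u 583.8116017648307 v -112.50861840188907 z 44.37570095803474 Fu 0.3290408320458363 Fv -1.7625671596752803 Fz -1.1252989565668545
```

step_arm(rows=[[0, -8, 0, 0, 0, 0], [0, -22, 0, 0, 0, 0], [-50, 0, 0, 0, 0, 0], [-55, 0, 0, 0, 0, 0], [0, -50, 0, 0, 0, 0], [0, 0, 0, 0, 0, 0]])

```text
t: 22.02
eef_pos: [546.0, -287.5, 152.9]
tcp_rot: [-0.555, 1.567, -0.709]
ft_force: [1.4, 0.3, -0.5]
opening: 0.528
```

```bash
python3 q.py
python3 - <<'E'
from h import *
st=env.state();im=env.read_camera("wrist"); cv2.imwrite("pics/wrist15.png",im[:,:,::-1])
im=env.read_camera("top"); cv2.imwrite("pics/top15.png",cv2.resize(im[205:320,265:425,::-1],None,fx=5,fy=5,interpolation=cv2.INTER_CUBIC))
im=env.read_camera("side"); cv2.imwrite("pics/side15.png",cv2.resize(im[170:320,220:420,::-1],None,fx=4,fy=4))
E
```

```text
u 583.7678518041097 v -199.960800581868 z 152.90920831960545 Fu 1.3116134207541037 Fv 0.4830101509726637 Fz -0.5301007079448214
level turn [0.    0.004 0.002]
t 22.02 pos [ 546.05 -287.5   152.91] jaw -0.155 q6 -0.44 shift [ 110.37  200.13 -584.24] turn x 0.00022175676073832307 xaxis [ 0. -0. -1.] F [ 1.37  0.28 -0.53] op 0.527550449338397
```

View pics/wrist15.png

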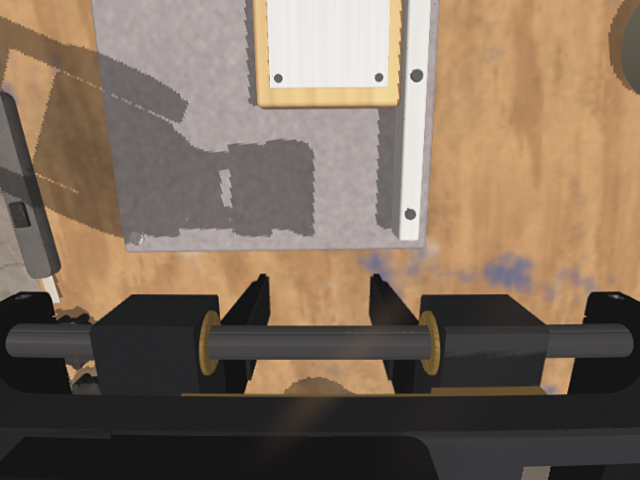

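View pics/top15.png

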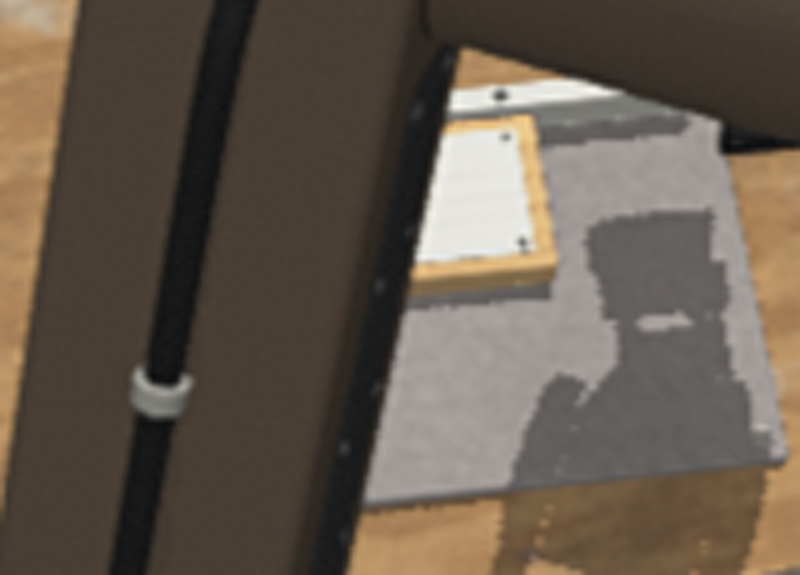

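View pics/side15.png

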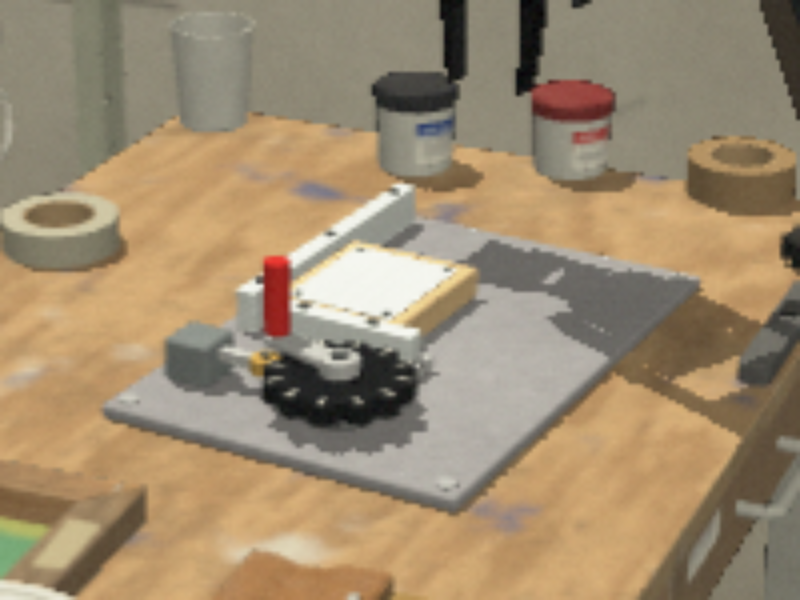

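step_arm(rows=[[-50, 10, 0, 0, 0, 0], [-50, 10, 0, 0, 0, 0], [-50, 10, 0, 0, 0, 0], [0, 0, 0, 0, 0, 0]])

```text
t: 22.68
eef_pos: [551.0, -250.8, 303.9]
tcp_rot: [2.559, 1.567, 2.41]
ft_force: [0.0, -0.7, -0.8]
opening: 0.524
```

Run:
```python
from h import *
st=env.state();im=env.read_camera("wrist"); cv2.imwrite("pics/wrist16.png",im[:,:,::-1]); np.save('st16.npy',st,allow_pickle=True)
cv2.imwrite("pics/wrist16z.png",cv2.resize(im[:300,180:500,::-1],(800,600*750//600),interpolation=cv2.INTER_CUBIC)[:600])
rel([476.7,-116.8,150],1.416)
```

```text
t 22.73 pos [ 550.29 -250.75  301.59] jaw -0.15 q6 -0.39 shift [152.65 120.94 -91.7 ] turn x -1.5656420597304535 xaxis [-0.01  0.   -1.  ] F [-0.15 -0.79 -1.  ] op 0.5263734341582479
```

View pics/wrist16.png

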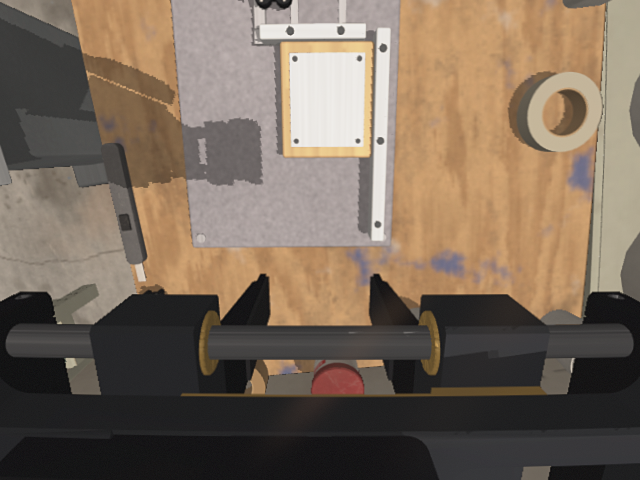

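View pics/wrist16z.png

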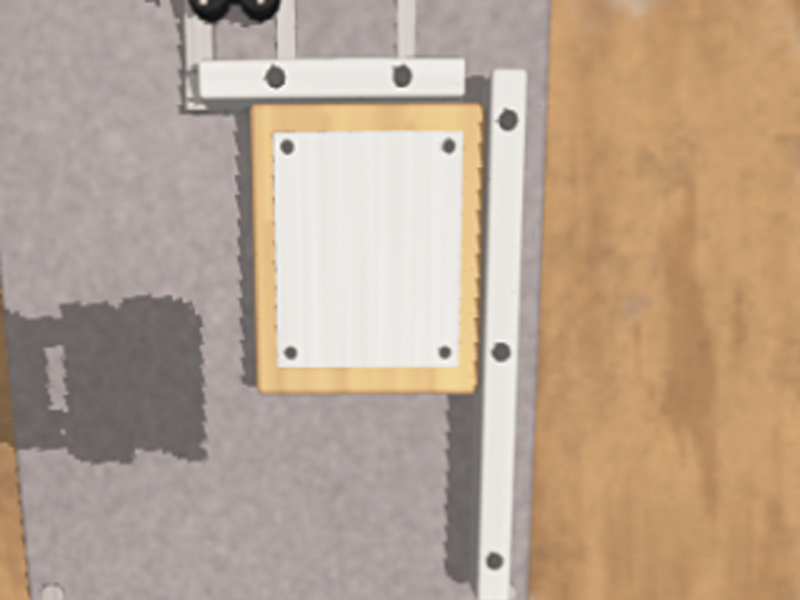

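Run:
```python
from h import *
st=np.load('st16.npy',allow_pickle=True).item()
def o(l): return (np.array(l,float)+.5)/2.5-.5+np.array([180,0])
def uv(P): return np.c_[P[:,0]*.988-P[:,1]*.154,P[:,0]*.154+P[:,1]*.988]
P=onz('wrist',o([(251,104),(483,104),(476,391),(260,391)]),32,st); print(uv(P))
print('fence',uv(onz('wrist',o([(493,70),(490,250),(478,595)]),40,st)))
print('stop',uv(onz('wrist',o([(199,98),(465,96)]),37,st)))
```

```text
[[ 540.13692333   17.34053827]
 [ 637.06363589   17.8271315 ]
 [ 638.43683999  -99.49137815]
 [ 541.97997417 -100.05185866]]
fence [[ 639.64127969   28.50032427]
 [ 641.12325401  -41.00585034]
 [ 641.92396379 -191.23362489]]
stop [[519.20365928  18.31745434]
 [628.88873692  19.4701035 ]]
```

The gap to the stop reads about 1 mm and to the fence 1–3 mm, close to the measuring limit. One more gentle fence push will settle it.

step_arm(rows=[[0, 30, -25, 0, 0, 0], [0, 45, -33, 0, 0, 0], [0, 46, -34, 0, 0, 0], [0, 0, 0, -0.18, 0, 0], [0, 0, 0, -0.18, 0, 0], [0, 0, 0, -0.18, 0, 0], [0, 0, 0, -0.18, 0, 0], [0, 0, 0, -0.18, 0, 0]])

```text
t: 23.72
eef_pos: [470.7, -109.8, 289.4]
tcp_rot: [1.889, 1.54, 2.67]
ft_force: [-0.1, 0.1, -0.1]
opening: 0.528
```

step_arm(rows=[[0, 0, 0, -0.18, 0, 0], [0, 0, 0, -0.18, 0, 0], [0, 0, 0, -0.18, 0, 0], [0, 0, 0, -0.13, 0, 0], [0, 0, 0, 0, 0, 0]])

```text
t: 24.35
eef_pos: [468.0, -107.9, 281.2]
tcp_rot: [1.224, 1.524, 2.7]
ft_force: [0.6, -0.1, -0.4]
opening: 0.525
```

```bash
python3 q.py 1.416; python3 -c "
from h import *
rel([476.7,-116.8,100],1.416)"
```

```text
u 479.0367713152422 v -34.57115204790662 z 281.1696861943151 Fu 0.6347377151037833 Fv 0.04301130220932054 Fz -0.39733774014898726
level turn [ 0.     0.016 -0.044]
t 24.35 pos [ 468.03 -107.94  281.17] jaw 1.475 q6 -1.84 shift [262.66 465.18  59.03] turn x 0.05932774396865503 xaxis [-0.04  0.02 -1.  ] F [ 0.63 -0.06 -0.4 ] op 0.5252888517383987
t 24.35 pos [ 468.03 -107.94  281.17] jaw 1.475 q6 -1.84 shift [180.44 -17.36 -10.84] turn x 0.05932774396865503 xaxis [-0.04  0.02 -1.  ] F [ 0.63 -0.06 -0.4 ] op 0.5252888517383987
```

step_arm(rows=[[0, 0, 0, 0.055, 0.016, -0.044], [0, 0, -7, 0, 0, 0], [45, 0, 0, 0, 0, 0], [45, 0, 0, 0, 0, 0], [45, 0, 0, 0, 0, 0], [0, 0, 0, 0, 0, 0]])

```text
t: 25.1
eef_pos: [466.0, -116.3, 140.3]
tcp_rot: [1.555, 1.565, 2.966]
ft_force: [0.4, 0.0, 0.4]
opening: 0.525
```

```bash
python3 q.py 1.416; python3 -c "
from h import *
rel([480,-117.3,42],1.416)"
```

```text
u 478.2841420167196 v -43.148880201935555 z 140.3312457579902 Fu 0.4332568375107505 Fv 0.10268971706856136 Fz 0.3670785165091881
level turn [ 0.     0.    -0.006]
t 25.1 pos [ 465.97 -116.3   140.33] jaw 1.411 q6 -1.79 shift [103.16 477.93  40.66] turn x -0.005009482568594903 xaxis [-0.01  0.   -1.  ] F [0.44 0.03 0.37] op 0.5247719293106742
t 25.1 pos [ 465.97 -116.3   140.33] jaw 1.411 q6 -1.79 shift [ 98.25 -14.59   1.24] turn x -0.005009482568594903 xaxis [-0.01  0.   -1.  ] F [0.44 0.03 0.37] op 0.5247719293106742
```

step_arm(rows=[[30, 0, 0, -0.005, 0, -0.006], [30, 0, 0, 0, 0, 0], [20, 0, 0, 0, 0, 0], [0, 0, 0, 0, 0, 0]])

```text
t: 25.6
eef_pos: [469.3, -118.5, 63.7]
tcp_rot: [-1.746, 1.566, -0.332]
ft_force: [-0.3, -0.3, -0.3]
opening: 0.525
```

```bash
python3 q.py 1.416
```

```text
u 481.9645452801967 v -44.806943756762955 z 63.749728633184965 Fu -0.2252636517608522 Fv -0.3862515995477319 Fz -0.28755212112445727
level turn [-0.    -0.001  0.005]
t 25.6 pos [ 469.35 -118.51   63.75] jaw 1.415 q6 -1.8 shift [ 21.34 482.18  44.03] turn x -0.001490215879752732 xaxis [ 0. -0. -1.] F [-0.28 -0.35 -0.29] op 0.5254056595954851
```

step_arm(rows=[[10, 0, 1, 0, 0, 0.005], [9, 0, 1, 0, 0, 0], [0, 0, 0, 0, 0, 0], [0, -12, 0, 0, 0, 0], [0, -12, 0, 0, 0, 0], [0, -10, 0, 0, 0, 0]])

```text
t: 26.35
eef_pos: [507.4, -122.9, 47.4]
tcp_rot: [-1.984, 1.566, -0.57]
ft_force: [-1.0, -0.4, -0.5]
opening: 0.526
```

```bash
python3 q.py 1.416
```

```text
u 520.2475423470727 v -43.28249627693533 z 47.35683310702108 Fu -0.8929184997386564 Fv -0.5259558504191368 Fz -0.5110924530294876
level turn [-0.    -0.002  0.004]
t 26.35 pos [ 507.41 -122.9    47.36] jaw 1.414 q6 -1.78 shift [  4.94 520.39  42.28] turn x -0.0017841201543236096 xaxis [ 0. -0. -1.] F [-0.96 -0.38 -0.51] op 0.5255589386640824
```

step_arm(rows=[[2, -2, 0, 0, 0, 0.004], [2, -2, 0, 0, 0, 0], [0, -2, 0, 0, 0, 0]])

```text
t: 26.72
eef_pos: [514.2, -123.9, 42.9]
tcp_rot: [-3.082, 1.569, -1.668]
ft_force: [-0.0, 0.1, -0.1]
opening: 0.529
```

```bash
python3 q.py 1.416
```

```text
u 527.0597766044324 v -43.226705216045865 z 42.946795848101445 Fu -0.04355267537121232 Fv 0.07213884479895034 Fz -0.05128272766202145
level turn [ 0.    -0.002  0.   ]
t 26.73 pos [ 514.15 -123.89   42.95] jaw 1.414 q6 -1.77 shift [  2.8  527.17  42.35] turn x -0.001517455097644227 xaxis [-0. -0. -1.] F [-0.03  0.08 -0.05] op 0.5285934992095613
```

step_arm(rows=[[0, -1.5, 0, 0, 0, 0]])

```text
t: 26.85
eef_pos: [515.2, -124.0, 42.9]
tcp_rot: [2.539, 1.569, -2.329]
ft_force: [-4.4, -0.2, 2.9]
opening: 0.526
```

```bash
python3 q.py 1.416
```

```text
u 528.0781620471241 v -43.17361483901491 z 42.87343280206866 Fu -4.302498541078883 Fv -0.879022570678734 Fz 2.92327373894679
level turn [ 0.    -0.002 -0.001]
t 26.85 pos [ 515.16 -124.     42.87] jaw 1.415 q6 -1.77 shift [  3.45 528.17  42.4 ] turn x -0.0013160156820877233 xaxis [-0. -0. -1.] F [-4.39 -0.21  2.92] op 0.5256144686025461
```

step_arm(rows=[[0, -1.5, 0, 0, 0, 0]])

```text
t: 26.98
eef_pos: [515.3, -124.0, 42.8]
tcp_rot: [1.892, 1.566, -2.976]
ft_force: [-9.0, -0.6, 5.8]
opening: 0.525
```

```bash
python3 q.py 1.416
```

```text
u 528.2516666610554 v -43.12652656525001 z 42.80399473092171 Fu -8.801630562670857 Fv -2.007159168427523 Fz 5.750935640741156
level turn [-0.    -0.001 -0.004]
t 26.98 pos [ 515.34 -123.98   42.8 ] jaw 1.415 q6 -1.77 shift [  5.11 528.31  42.61] turn x -0.0008156200113051959 xaxis [-0. -0. -1.] F [-9.01 -0.63  5.75] op 0.5245539465573668
```

Contact was solid at once, so the pallet is flush on the fence. Retreating.

step_arm(rows=[[0, 8, 0, 0, 0, 0], [0, 25, 0, 0, 0, 0], [-50, 0, 0, 0, 0, 0], [-60, 0, 0, 0, 0, 0], [-30, 0, -55, 0, 0, 0], [0, 0, -60, 0, 0, 0], [0, 0, -60, 0, 0, 0], [0, 0, 0, 0, 0, 0]])

```text
t: 27.98
eef_pos: [452.9, -295.2, 188.2]
tcp_rot: [-3.077, 1.566, -1.66]
ft_force: [-0.7, 0.6, -0.7]
opening: 0.527
```

Run:
```python
from h import *
for n in ("top","side"):
    im=env.read_camera(n); cv2.imwrite(f"pics/{n}17.png",im[:,:,::-1])
    c=im[205:320,265:425] if n=="top" else im[170:320,220:420]
    cv2.imwrite(f"pics/{n}17z.png",cv2.resize(c[:,:,::-1],(800,575 if n=="top" else 600),interpolation=cv2.INTER_CUBIC))
rel([500,-300,200],None)
```

```text
t 28.07 pos [ 453.22 -292.08  187.93] jaw 1.419 q6 -2.11 shift [-12.12 -47.42  -0.81] turn x None xaxis [-0. -0. -1.] F [ 0.86 -0.03 -0.32] op 0.5257929876113515
```

View pics/top17z.png

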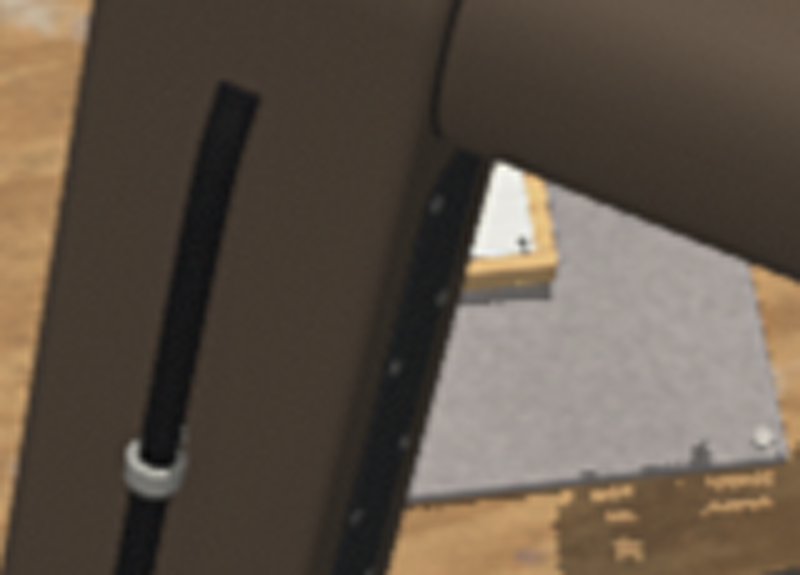

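View pics/side17.png

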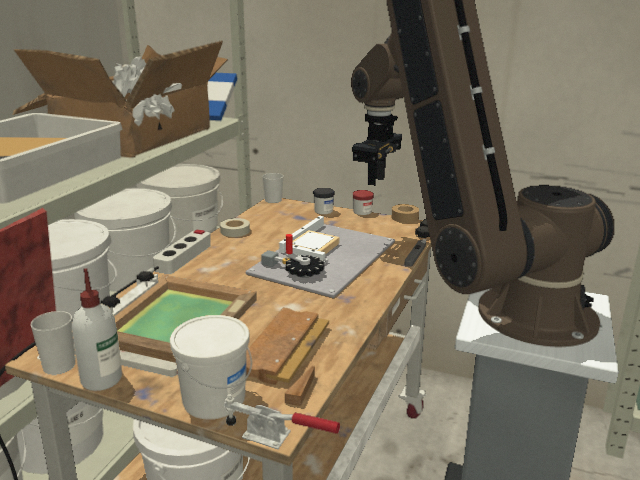

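step_arm(rows=[[-40, 0, 20, 0, 0, 0], [-20, 0, 58, 0, 0, 0], [0, 8, 58, 0, 0, 0], [0, 8, 58, 0, 0, 0], [0, 8, 58, 0, 0, 0], [0, 8, 58, 0, 0, 0], [0, 8, 58, 0, 0, 0], [0, 8, 58, 0, 0, 0]])

```text
t: 29.08
eef_pos: [464.4, 157.5, 248.4]
tcp_rot: [1.74, 1.57, -3.117]
ft_force: [1.0, -0.3, -0.5]
opening: 0.527
```

step_arm(rows=[[0, 20, 55, 0, 0, 0], [0, 20, 55, 0, 0, 0], [0, 20, 55, 0, 0, 0], [0, 20, 55, 0, 0, 0], [0, 0, 0, 0, 0, 0]])

```text
t: 29.7
eef_pos: [404.9, 402.1, 247.7]
tcp_rot: [1.512, 1.569, 2.952]
ft_force: [0.5, 0.1, -0.0]
opening: 0.527
```

Run:
```python
from h import *
for n in ("top","side"):
    im=env.read_camera(n); cv2.imwrite(f"pics/{n}18.png",im[:,:,::-1])
    c=im[205:320,265:425] if n=="top" else im[170:320,220:420]
    cv2.imwrite(f"pics/{n}18z.png",cv2.resize(c[:,:,::-1],(800,575 if n=="top" else 600),interpolation=cv2.INTER_CUBIC))
rel([500,-300,200],None)
```

```text
t 29.8 pos [406.05 399.16 247.78] jaw 1.437 q6 -0.78 shift [  47.83 -186.2  -680.42] turn x None xaxis [-0. -0. -1.] F [ 0.81 -0.15 -0.49] op 0.5250679430668085
```

View pics/top18z.png

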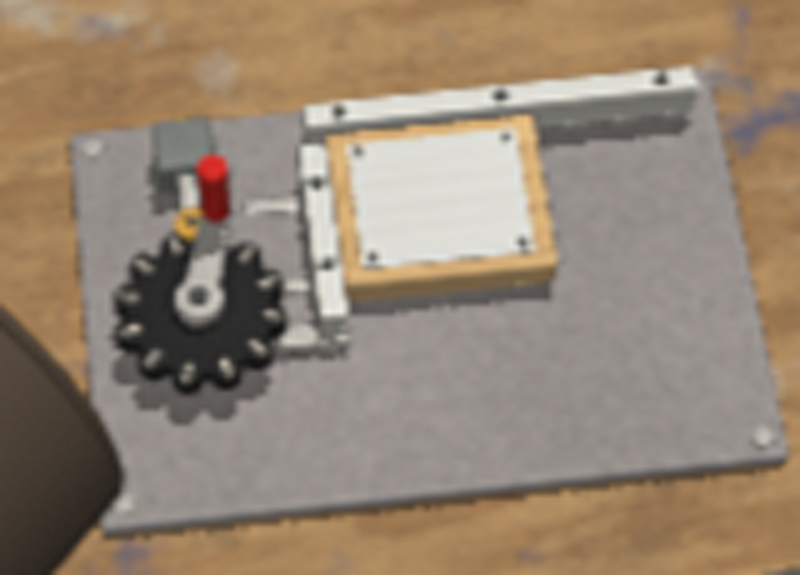

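Run:
```python
from h import *
def o(l): return (np.array(l,float)+.5)/5-.5+np.array([265,205])
def uv(P): return np.c_[P[:,0]*.988-P[:,1]*.154,P[:,0]*.154+P[:,1]*.988]
a=onz('top',o([(94,239)]),96)[0];b=onz('top',o([(212,164)]),96)[0];print('chord',np.linalg.norm(a-b),b)
P=onz('top',o([(327,136),(533,116),(555,267),(346,288)]),32);print(uv(P),uv(P).mean(0))
print('stop',uv(onz('top',o([(325,146),(345,316)]),37)),'fence',uv(onz('top',o([(307,127),(697,90)]),40)))
A=cv2.imread('pics/top0.png').astype(int);B=cv2.imread('pics/top18.png').astype(int)
d=abs(A-B).max(2)>50; d[205:320,265:425]=0; print(np.count_nonzero(d[150:330,370:520]))
s=abs(cv2.imread('pics/side1.png').astype(int)-cv2.imread('pics/side17.png').astype(int)).max(2)>50
print(np.count_nonzero(s[300:390,245:330]))
env.job_done()
```

```text
chord 77.10441713368213 [593.56279323  -6.1098881   96.        ]
[[636.06240485  18.47489887]
 [637.01788887 -99.53597148]
 [539.20877157 -98.52633882]
 [538.11482915  17.8196732 ]] [587.60097361 -40.44193456]
stop [[626.71086962  20.52284186]
 [518.39748285  20.41896663]] fence [[ 638.41209229   29.56039382]
 [ 639.69440461 -193.47547102]]
0
423
the job is handed in; nothing more can be done
```

I turned the wheel three clicks clockwise, using two grips on the handle. I then pushed the pallet against the rear fence, across to the side stop, and once more against the fence, and handed the job in at about 30 s with the arm clear of everything. The hand-in gave no verdict.

| Last check (top camera) | Measured | Needed |
|---|---|---|
| Handle's straight-line travel | 77.1 mm | 78 ± 8 mm |
| Pallet centre to fence face | about 51.5 mm | 45–54 mm |
| Pallet centre to stop face | about 61 mm | 55–64 mm |
| Angle off the board | about 0.01 rad | under 0.05 rad |

**Contact:** The pallet met the fence firmly on both pushes. The stop took about 12 N at most (it bears 15 N).

**Checks that disagreed:**
- **Handle travel:** an earlier side-camera reading gave 74.8 mm, still inside the limit.
- **Fence gap:** the wrist camera showed about 3 mm before the last fence push. The pallet's width also read 3 mm short in that picture, and the last push met firm contact with no travel.

**Bystanders:** The picture comparison showed no change around the jar and tape. In the side view, 423 pixels changed near the squeegee. I took that to be the arm's moving shadow, since the gripper never went down there, but I didn't check it further.

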